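# Clamp a gas filter cartridge with a U-bolt

## Task

Take the U-bolt out of its parts stand, pass its two legs around the amber gas filter cartridge and through both holes of the loose plate under it (feel for the holes, the plate has slid some way along the cartridge), and press it fully home so that its bow sits on the cartridge; then let go. Be gentle: the cartridge and its mount must never be pushed harder than about 25 N, and leave the other things on the bench where they are.

Things in the scene. Friction and masses are not known exactly. Their poses are not given: they have to be found in the camera images.
- ubolt: U-bolt, about 0.11 kg, standing legs down in the stand. Two steel legs, 7 mm diameter, blunt ends, 50 mm apart (centres) along own y, 58 mm free length. A steel bow bar 10 x 57 x 10 mm joins their tops; on it a flat black plastic grip block. Origin: midway between the leg ends, at their level; z up to the bow. A half turn about z makes no difference.
- bow (a point): Middle of the underside of the U-bolt's bow, 58 mm above the leg ends; axes as ubolt. When the U-bolt is home this touches the top line of the cartridge.
- grip (a point): Point to hold in the U-bolt's black grip block, 90 mm above the leg ends, 32 mm above bow. The block is 14 mm thick (along own x), 38 mm wide (own y) and reaches from 65 to 107 mm above the leg ends; its flat faces look along own x and -x.
- stand: Grey plastic block, 60 x 90 x 40 mm high, fixed to the bench, with two 12 mm square holes 25 mm deep, in which the U-bolt's legs stand loosely. Origin: centre of the underside.
- mount: Filter mount, fixed to the bench: white base slab 190 x 112 x 12 mm with a white cradle 18 mm thick, 82 mm high, under each end of the cartridge (70 mm either side of the middle). Origin: centre of the underside; x runs along the cartridge, z up. No push on the mount, its plate or the cartridge may exceed 25 N.
- plate_end (a point): Fixed point of the mount, 55 mm up (height of the loose plate's top face), 16 mm to -x of its middle. Loose steel plate, 70 (x) x 86 (y) x 10 mm, with two slots 9 mm (x) by 12 mm (y), 1 mm chamfer, at y = +25 and -25 mm. It slides along x only (about 5 N): its slots stand somewhere 4 to 28 mm to +x of this point, not reported, to be seen or felt.
- under_plate (a point): Fixed point of the mount, 15 mm below plate_end. Spring grips in this region (5 to 20 mm below the plate's top face) squeeze the legs sideways, 7 to 10 N in all, as they come through: pushing both in takes roughly 1 to 5 N, and the U-bolt does not sink home by its weight alone. Free room below, to 12 mm above the bench.
- seat (a point): Top of the cartridge at rest, 38 mm above plate_end (so also 16 mm to -x of the mount's middle, 93 mm up); axes as mount. The U-bolt sits at this height, 4 to 28 mm to +x of here, wherever the slots are. Cartridge: amber tube, 34 mm diameter, 176 mm long along x, on rubber cushions that give way about 1 mm per 5 N, at most 5 mm, and spring back.
- jar: Bystander: amber jar with white lid, 56 mm diameter, 70 mm high; origin centre of underside. Leave alone.
- wrench: Bystander: wrench lying flat, 160 mm long along own x; origin at its underside. Leave alone.
- carton: Bystander: cardboard carton 80 x 60 x 50 mm; origin centre of underside. Leave alone.
- vials: Bystander: black tray 110 x 75 mm with small amber vials, 46 mm high in all; origin centre of underside. Leave alone.
Things that resemble listed ones, but are neither listed nor needed, are in the scene too. Several things look just like the mount: the one meant starts farthest to the robot's left.

How it is judged:
By the outcome, as a careful person would: the job done as asked, in the order asked, and still so for the second after the job is handed in, with the robot touching nothing.
It also fails if it takes over 64 s, if anything falls off the work surface, if the arm or the gripper's body presses on something with over 40 N, if the wrist force passes 120 N, or if a joint passes its speed limit or range.

## Robot

A 6-joint arm with a two-finger parallel gripper is mounted at the origin on the work surface. World frame = base frame: x ahead of the robot, y to its left, z up, the work surface at z = 0. Lengths are in m, angles in rad, forces in N, time in s.
With the tool pointing down it reaches from about 0.25 to 0.775 m from the base axis. Payload 4 kg.
Tool frame: the origin (TCP) lies between the finger pads; the fingertips stand 19 mm ahead of it and the grasp point (between the pads) is the TCP (env.tcp_to_tips is the distance from the TCP to the fingertips, in m); x points along the fingers, z is the direction in which the jaws open and shut, and the axes are right-handed (so a half turn about x gives the same grasp; the last joint's range is limited). The gripper opens to 85 mm and grips with 20 to 120 N. Pads are 22 mm wide; open, the fingers measure 114 mm over their backs; the gripper's body (76 mm by 85 mm) begins 54 mm behind the grasp point. The pads swing forward as they close: fully open they stand 13 mm farther back than shut.
Start: joints at [-1.426, 0.087, 1.371, -0, 1.684, -0.103], TCP at [0.135, -0.533, 0.25] pointing down, gripper open.
Joint ranges: [-3.1, 3.1], [-0.76, 2.03], [0.27, 2.55], [-1.08, 4.22], [0.17, 2.65], [-2.57, 2.57]. Speed limits (rad/s): [2.79, 2.79, 3.14, 3.14, 3.14, 3.14].

## Interface

Orientations are given as a unit quaternion [x, y, z, w].
In Python, from station import env, imaging, job_done gives the robot as it stands.
- The arm moves only by the tool arm_command, never from a script. Its argument "motion" is a list of rows, each an object with "delta_pos": the shift along the tool's x, y, z in m, a list of three; "spin": the turn about the tool's x in rad; "claw": the finger opening in m, from 0 to 0.0854. A call has 1 to 5 rows; each row shifts and turns the pose as measured when the row begins, along the tool's axes as they then stand; what a row does not reach is not made up. A row lasts 1/10 s, in which the tool goes at most 50 mm and 8.59 degrees, less where a joint would pass 70% of its speed; a pose out of reach is approached as far as the arm can. A call is refused whole if a number of a shift passes 0.05 or a number of a turn 0.15, either way. A call with a gripper value outside its range is refused whole. The fingers move at their own pace and stop on an object; the grip force is fixed at half the most. Time passes only in rows, so rows that do not move let the fingers close. It gives the time, the measured TCP pose, the force and the opening at its end, in the units of the state.
- env.get_obs(): the state, without advancing time (a new reading comes with each control period).
- imaging.snapshot(name): name is "scene" or "top" or "wrist"; returns the picture (384x512x3 uint8, red, green, blue); there is no depth.
- imaging.camera_info(name): a dict with "fx", "fy", "cx", "cy" (pixels), "R" (3x3) and "t" (3): a world point X has camera coordinates R X + t. Camera axes: x right, y down, z forward; pixel columns grow to the right and rows downward; lengths in m; the calibration is good to about 2 mm. A picture is of the moment at which its call begins: read the wrist's pose just before it. camera_info takes no time and is no camera call; for the wrist camera it gives the pose at the moment of the call.
- job_done(): hands the job in, once; it reports no verdict.
The state is a dict: "time": time; "qpos": joint angles; "qd": joint speeds; "joint_torque": joint torques, N m; "tcp_pos": TCP position; "tool_rot": TCP orientation; "force": force on the tool from outside, world axes, zero at the start; "ft_torque": the same for the moment, N m; "opening": opening from 0.0 (shut) to 1.0 (fully open).
Only numpy, scipy, OpenCV 4.12 (cv2) and the standard library are available. Lean on these libraries where they do the work, as an engineer would, in place of code of your own. Each camera call takes 0.05 s, during which the arm holds its last target.

## Working session

There is one attempt and no reset: what is moved stays moved. The work goes in short steps, Python scripts to look and compute and a tool call to move; the robot and the scene stay as the last step left them, time stands still between calls to the robot, and variables do not carry over. Pictures are saved under pics/ and viewed, and the job is handed in when it is done.

Besides the shell and the picture viewer there is one more tool, called after ">>>" as name(argument=value, ...) on one line, values as JSON. arm_command: Moves the arm, as the interface text tells. Its arguments: {"type":"object","properties":{"motion":{"type":"array","items":{"type":"object","properties":{"delta_pos":{"type":"array","items":{"type":"number"}},"spin":{"type":"number"},"claw":{"type":"number"}}}}},"required":["motion"]}

```bash
ls; mkdir -p pics; cat > h.py <<'E'
import numpy as np, cv2
from station import env, imaging, job_done
from scipy.spatial.transform import Rotation as Ro
def snap(name,fn):
    im=imaging.snapshot(name); cv2.imwrite('pics/'+fn,cv2.cvtColor(im,cv2.COLOR_RGB2BGR)); return im
def ray(ci,u,v):
    R=np.array(ci['R']);t=np.array(ci['t'])
    return -R.T@t, R.T@np.array([(u-ci['cx'])/ci['fx'],(v-ci['cy'])/ci['fy'],1])
def onz(ci,u,v,z):
    c,d=ray(ci,u,v); return c+d*(z-c[2])/d[2]
def proj(ci,X):
    p=np.array(ci['R'])@np.array(X)+np.array(ci['t']); return np.array([ci['fx']*p[0]/p[2]+ci['cx'],ci['fy']*p[1]/p[2]+ci['cy']])
E
python3 - <<'E'
from h import *
for n in ['scene','top']:
    im=snap(n,n+'0.png'); ci=imaging.camera_info(n); print(n,-np.array(ci['R']).T@np.array(ci['t']),ci['fx'],np.array(ci['R']).round(3).tolist())
o=env.get_obs(); print({k:np.round(v,3).tolist() for k,v in o.items()})
E
```

```text
pics
scene [1.71320006 0.2588427  0.88174583] 485.4952963637387 [[-0.208, 0.978, -0.008], [0.557, 0.112, -0.823], [-0.804, -0.176, -0.568]]
top [0.45926288 0.00789147 1.10537205] 381.1906321823883 [[-0.022, -1.0, -0.003], [-0.985, 0.022, -0.17], [0.17, -0.0, -0.985]]
{'time': 0.1, 'qpos': [-1.426, 0.088, 1.372, 0.0, 1.684, -0.103], 'qd': [-0.001, -0.003, -0.003, 0.0, 0.003, 0.0], 'joint_torque': [0.002, -35.302, -31.422, -0.0, 0.008, -0.0], 'tcp_pos': [0.135, -0.533, 0.249], 'tool_rot': [0.435, 0.558, -0.434, 0.557], 'force': [-0.593, 0.371, -0.334], 'ft_torque': [0.014, 0.007, -0.023], 'opening': 1.003}
```

View pics/scene0.png

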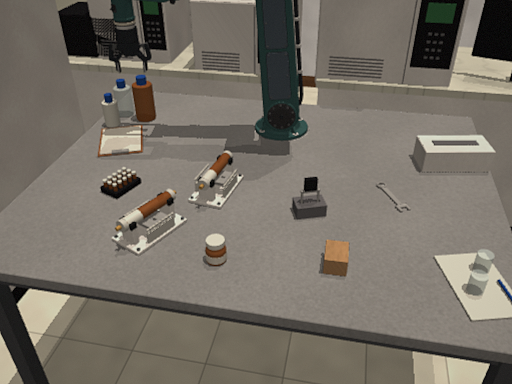

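View pics/top0.png

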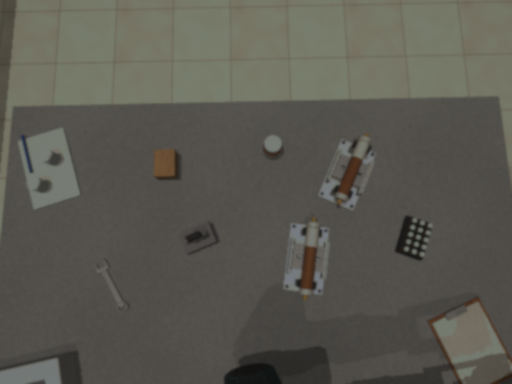

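Two mount candidates: top (307,258), which is scene (216,180), and top (348,175), which is scene (150,220). In the top view +y (the robot's left) is to the image left, so the one at (307,258) fits. I'll enlarge it and the U-bolt stand, top (199,237), to confirm.

```bash
python3 - <<'E'
import cv2, numpy as np
a=cv2.imread('pics/top0.png'); b=cv2.imread('pics/scene0.png')
c1=cv2.resize(a[205:310,270:345],None,fx=5,fy=5,interpolation=cv2.INTER_CUBIC)
c2=cv2.resize(a[205:265,165:235],None,fx=5,fy=5,interpolation=cv2.INTER_CUBIC)
o=np.zeros((530,740,3),np.uint8); o[:525,:375]=c1;o[:300,380:730]=c2; cv2.imwrite('pics/crop_top.png',o)
c1=cv2.resize(b[140:215,180:250],None,fx=6,fy=6,interpolation=cv2.INTER_CUBIC)
c2=cv2.resize(b[165:225,282:338],None,fx=6,fy=6,interpolation=cv2.INTER_CUBIC)
o=np.zeros((460,780,3),np.uint8); o[:450,:420]=c1;o[:360,430:766]=c2; cv2.imwrite('pics/crop_scene.png',o)
E
```

```text
(no output)
```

View pics/crop_top.png

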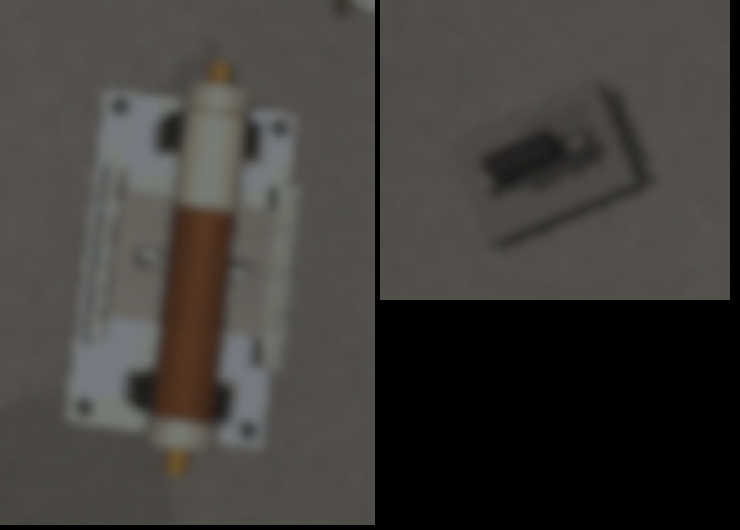

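View pics/crop_scene.png

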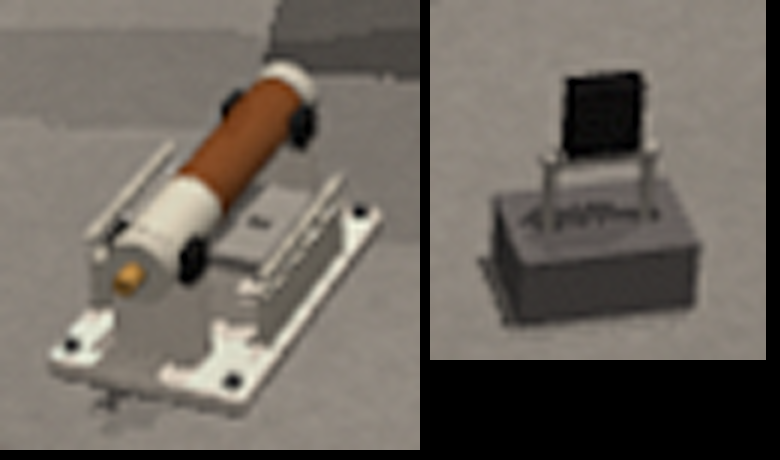

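```bash
python3 - <<'E'
from h import *
im=cv2.imread('pics/top0.png'); ci=imaging.camera_info('top')
hsv=cv2.cvtColor(im,cv2.COLOR_BGR2HSV)
# amber/brown region of mount
m=((hsv[...,0]<18)&(hsv[...,1]>110)).astype(np.uint8); 
k=np.zeros_like(m);k[205:310,270:345]=1
c,_=cv2.findContours(m*k,cv2.RETR_EXTERNAL,cv2.CHAIN_APPROX_NONE)
for x in c:
    if len(x)>4: print('amber',cv2.minAreaRect(x),cv2.contourArea(x))
w=(im.min(2)>95).astype(np.uint8)*k
# dark block
d=(im.max(2)<45).astype(np.uint8);k2=np.zeros_like(m);k2[205:265,165:235]=1
c,_=cv2.findContours(d*k2,cv2.RETR_EXTERNAL,cv2.CHAIN_APPROX_NONE)
for x in c:
    if len(x)>6: print('dark',cv2.minAreaRect(x),cv2.contourArea(x))
# crop pts
def top(u,v,z,o=(270,205),s=5): 
    return onz(ci,o[0]+(u+.5)/s-.5,o[1]+(v+.5)/s-.5,z)
print('cart tips',top(220,62,.076),top(177,473,.076))
print('slab holes',[top(u,v,.012).round(4).tolist() for u,v in [(119,106),(280,129),(84,407),(248,430)]])
print('slots',[top(u,v,.055).round(4).tolist() for u,v in [(148,258),(240,267)]])
print('grip',top(523-380,160,.122,(165,205)))
for s in ['stand']: print([top(u-380,v,.04,(165,205)).round(4).tolist() for u,v in [(610,85),(650,182),(492,247),(455,150)]])
cs=imaging.camera_info('scene'); 
for u,v in [(565-430,85),(640-430,72),(570-430,158),(640-430,148)]:
    print('sc',282+(u+.5)/6-.5,165+(v+.5)/6-.5)
E
```

```text
amber ((307.8379821777344, 267.4448547363281), (11.54332160949707, 40.77532958984375), 4.763641834259033) 380.5
dark ((194.2000274658203, 236.40000915527344), (7.155416965484619, 15.205260276794434), 63.43495178222656) 88.0
cart tips [ 0.57527562 -0.15004695  0.076     ] [ 0.35976325 -0.11721232  0.076     ]
slab holes [[0.5584, -0.1007, 0.012], [0.5432, -0.1924, 0.012], [0.3904, -0.0746, 0.012], [0.376, -0.1656, 0.012]]
slots [[0.4714, -0.109, 0.055], [0.4655, -0.1588, 0.055]]
grip [0.52630699 0.16884556 0.122     ]
[[0.5728, 0.1337, 0.04], [0.5182, 0.1116, 0.04], [0.4843, 0.1991, 0.04], [0.5383, 0.2202, 0.04]]
sc 304.0833333333333 178.75
sc 316.5833333333333 176.58333333333334
sc 304.9166666666667 190.91666666666666
sc 316.5833333333333 189.25
```

```bash
cat >> h.py <<'E'
def plan(target,zang,n=None,o=None):
    """target world TCP, zang: desired world angle (deg) of tool z (mod 180). Prints rows in tool axes"""
    o=o or env.get_obs(); R=Ro.from_quat(o['tool_rot']).as_matrix(); p=np.array(o['tcp_pos'])
    a=np.degrees(np.arctan2(R[1,2],R[0,2])); e=(zang-a+90)%180-90
    # spin about tool x (down) positive -> world angle decreases
    s=-np.radians(e)*np.sign(-R[2,0])
    d=R.T@(np.array(target)-p)
    print('tcp',p.round(4),'zang %.2f'%a,'tilt x',R[:,0].round(4),'total d tool(now)',d.round(4),'spin',round(s,4),'q6',round(o['qpos'][5],3),'F',np.round(o['force'],2),'t',o['time'],'open',round(o['opening'],3))
    if n is None: n=int(max(np.ceil(np.linalg.norm(d)/.048),np.ceil(abs(s)/.14),1))
    Rk=R.copy();pk=p.copy()
    for i in range(n):
        dk=Rk.T@(np.array(target)-pk)/(n-i); print(i,dk.round(4).tolist(),round(s/n,4))
        pk=pk+Rk@dk; Rk=Rk@Ro.from_rotvec([s/n,0,0]).as_matrix()
E
python3 - <<'E'
from h import *
print(Ro.from_quat(env.get_obs()['tool_rot']).as_matrix().round(3))
im=snap('wrist','w0.png'); ci=imaging.camera_info('wrist'); print(ci['fx'],-np.array(ci['R']).T@np.array(ci['t']))
plan([0.50,0.15,0.30],21.6)
E
```

```text
[[-0.     0.969  0.245]
 [ 0.002  0.245 -0.969]
 [-1.     0.    -0.002]]
346.27664348752506 [ 0.20682404 -0.51531818  0.37204573]
tcp [ 0.1349 -0.5329  0.2494] zang -75.80 tilt x [-2.0e-04  1.8e-03 -1.0e+00] total d tool(now) [-0.0495  0.5215 -0.5725] spin 1.4416 q6 -0.103 F [-0.12  0.51 -0.42] t 0.15 open 0.997
0 [-0.0029, 0.0307, -0.0337] 0.0848
1 [-0.0029, 0.0277, -0.0362] 0.0848
2 [-0.0029, 0.0246, -0.0384] 0.0848
3 [-0.0029, 0.0212, -0.0403] 0.0848
4 [-0.0029, 0.0177, -0.042] 0.0848
5 [-0.0029, 0.0141, -0.0433] 0.0848
6 [-0.0029, 0.0104, -0.0444] 0.0848
7 [-0.0029, 0.0066, -0.0451] 0.0848
8 [-0.0029, 0.0027, -0.0455] 0.0848
9 [-0.0029, -0.0011, -0.0455] 0.0848
10 [-0.0029, -0.005, -0.0453] 0.0848
11 [-0.0029, -0.0088, -0.0447] 0.0848
12 [-0.0029, -0.0125, -0.0438] 0.0848
13 [-0.0029, -0.0162, -0.0426] 0.0848
14 [-0.0029, -0.0197, -0.0411] 0.0848
15 [-0.0029, -0.0232, -0.0392] 0.0848
16 [-0.0029, -0.0264, -0.0371] 0.0848
```

View pics/w0.png

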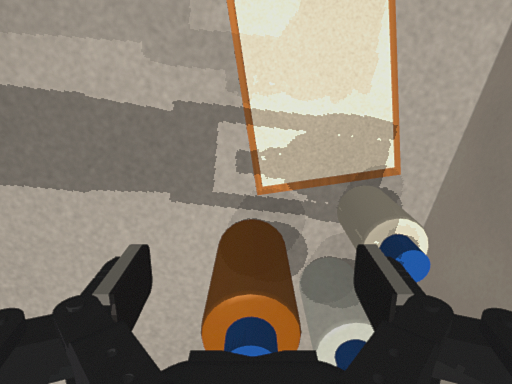

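The picture shows bottles directly below and beside the gripper (brown cap at about (250,335), white at (400,260)), so I rise first and then cross over.

>>> arm_command(motion=[{"delta_pos": [-0.04, 0, 0], "spin": 0, "claw": 0.0854}, {"delta_pos": [-0.01, 0.03, -0.03], "spin": 0.05, "claw": 0.0854}, {"delta_pos": [0, 0.029, -0.035], "spin": 0.085, "claw": 0.0854}, {"delta_pos": [0, 0.026, -0.038], "spin": 0.085, "claw": 0.0854}, {"delta_pos": [0, 0.023, -0.04], "spin": 0.085, "claw": 0.0854}])

```text
time: 0.65
tcp_pos: [0.222, -0.3734, 0.296]
tool_rot: [0.522, 0.484, -0.516, 0.476]
force: [1.0, 1.0, 1.1]
opening: 0.999
```

>>> arm_command(motion=[{"delta_pos": [0, 0.02, -0.042], "spin": 0.085, "claw": 0.0854}, {"delta_pos": [0, 0.016, -0.043], "spin": 0.085, "claw": 0.0854}, {"delta_pos": [0, 0.012, -0.044], "spin": 0.085, "claw": 0.0854}, {"delta_pos": [0, 0.008, -0.045], "spin": 0.085, "claw": 0.0854}, {"delta_pos": [0, 0.004, -0.045], "spin": 0.085, "claw": 0.0854}])

```text
time: 1.15
tcp_pos: [0.3382, -0.166, 0.2974]
tool_rot: [0.615, 0.357, -0.61, 0.349]
force: [0.0, -0.3, -0.2]
opening: 1.001
```

```bash
python3 - <<'E'
from h import *
plan([0.50,0.13,0.27],21.6)
E
```

```text
tcp [ 0.3382 -0.166   0.2974] zang -120.09 tilt x [-5.000e-04  1.370e-02 -9.999e-01] total d tool(now) [ 0.0314 -0.0082 -0.3369] spin 0.6686 q6 1.483 F [ 0.03 -0.28 -0.18] t 1.15 open 1.001
0 [0.0039, -0.001, -0.0421] 0.0836
1 [0.0039, -0.0045, -0.0419] 0.0836
2 [0.0039, -0.008, -0.0414] 0.0836
3 [0.0039, -0.0114, -0.0405] 0.0836
4 [0.0039, -0.0148, -0.0394] 0.0836
5 [0.0039, -0.018, -0.0381] 0.0836
6 [0.0039, -0.0211, -0.0364] 0.0836
7 [0.0039, -0.0241, -0.0345] 0.0836
```

>>> arm_command(motion=[{"delta_pos": [0, 0, 0], "spin": -0.14, "claw": 0.0854}, {"delta_pos": [0, 0, 0], "spin": -0.14, "claw": 0.0854}, {"delta_pos": [0, 0, 0], "spin": -0.14, "claw": 0.0854}, {"delta_pos": [0, 0, 0], "spin": 0, "claw": 0.0854}])

```text
time: 1.55
tcp_pos: [0.3406, -0.1581, 0.2968]
tool_rot: [0.523, 0.484, -0.516, 0.476]
force: [0.3, 0.1, -0.1]
opening: 1.0
```

```bash
sed -i 's/e=(zang-a+90)%180-90/e=(zang-a+180)%360-180/' h.py; python3 - <<'E'
from h import *
plan([0.50,0.13,0.27],21.6)
E
```

```text
tcp [ 0.3406 -0.1581  0.2968] zang -94.52 tilt x [-1.000e-04  1.610e-02 -9.999e-01] total d tool(now) [ 0.0314  0.1362 -0.2993] spin -2.0267 q6 1.056 F [ 0.27  0.13 -0.13] t 1.55 open 1.0
0 [0.0021, 0.0091, -0.02] -0.1351
1 [0.0021, 0.0117, -0.0185] -0.1351
2 [0.0021, 0.0141, -0.0168] -0.1351
3 [0.0021, 0.0162, -0.0148] -0.1351
4 [0.0021, 0.0181, -0.0124] -0.1351
5 [0.0021, 0.0196, -0.0099] -0.1351
6 [0.0021, 0.0207, -0.0072] -0.1351
7 [0.0021, 0.0215, -0.0043] -0.1351
8 [0.0021, 0.0219, -0.0014] -0.1351
9 [0.0021, 0.0219, 0.0016] -0.1351
10 [0.0021, 0.0215, 0.0045] -0.1351
11 [0.0021, 0.0206, 0.0074] -0.1351
12 [0.0021, 0.0195, 0.0101] -0.1351
13 [0.0021, 0.0179, 0.0126] -0.1351
14 [0.0021, 0.0161, 0.0149] -0.1351
```

>>> arm_command(motion=[{"delta_pos": [0.002, 0.009, -0.02], "spin": -0.135, "claw": 0.0854}, {"delta_pos": [0.002, 0.012, -0.018], "spin": -0.135, "claw": 0.0854}, {"delta_pos": [0.002, 0.014, -0.017], "spin": -0.135, "claw": 0.0854}, {"delta_pos": [0.002, 0.016, -0.015], "spin": -0.135, "claw": 0.0854}, {"delta_pos": [0.002, 0.018, -0.012], "spin": -0.135, "claw": 0.0854}])

```text
time: 2.05
tcp_pos: [0.3941, -0.0621, 0.2871]
tool_rot: [0.335, 0.628, -0.326, 0.622]
force: [0.3, 0.3, 0.0]
opening: 1.002
```

```bash
python3 - <<'E'
from h import *
plan([0.50,0.13,0.27],21.6)
E
```

```text
tcp [ 0.3941 -0.0621  0.2871] zang -55.82 tilt x [-0.0013  0.0151 -0.9999] total d tool(now) [ 0.0199  0.1954 -0.0992] spin -1.3512 q6 0.668 F [0.34 0.29 0.04] t 2.05 open 1.002
0 [0.002, 0.0195, -0.0099] -0.1351
1 [0.002, 0.0207, -0.0072] -0.1351
2 [0.002, 0.0215, -0.0043] -0.1351
3 [0.002, 0.0219, -0.0014] -0.1351
4 [0.002, 0.0219, 0.0015] -0.1351
5 [0.002, 0.0214, 0.0045] -0.1351
6 [0.002, 0.0207, 0.0073] -0.1351
7 [0.002, 0.0195, 0.01] -0.1351
8 [0.002, 0.0179, 0.0126] -0.1351
9 [0.002, 0.0161, 0.0149] -0.1351
```

>>> arm_command(motion=[{"delta_pos": [0.002, 0.02, -0.01], "spin": -0.135, "claw": 0.0854}, {"delta_pos": [0.002, 0.021, -0.007], "spin": -0.135, "claw": 0.0854}, {"delta_pos": [0.002, 0.022, -0.004], "spin": -0.135, "claw": 0.0854}, {"delta_pos": [0.002, 0.022, -0.001], "spin": -0.135, "claw": 0.0854}, {"delta_pos": [0.002, 0.022, 0.002], "spin": -0.135, "claw": 0.0854}])

```text
time: 2.55
tcp_pos: [0.4503, 0.0375, 0.2768]
tool_rot: [0.108, 0.702, -0.097, 0.698]
force: [0.6, -0.7, 0.1]
opening: 0.998
```

>>> arm_command(motion=[{"delta_pos": [0.002, 0.021, 0.005], "spin": -0.135, "claw": 0.0854}, {"delta_pos": [0.002, 0.021, 0.007], "spin": -0.135, "claw": 0.0854}, {"delta_pos": [0.002, 0.019, 0.01], "spin": -0.135, "claw": 0.0854}, {"delta_pos": [0.002, 0.015, 0.01], "spin": -0.1, "claw": 0.0854}, {"delta_pos": [0.001, 0.005, 0.005], "spin": -0.05, "claw": 0.0854}])

```text
time: 3.05
tcp_pos: [0.4952, 0.1204, 0.2661]
tool_rot: [-0.09, 0.702, 0.101, 0.699]
force: [0.0, -0.4, 0.5]
opening: 1.004
```

>>> arm_command(motion=[{"delta_pos": [0, 0, 0], "spin": 0, "claw": 0.0854}])

```text
time: 3.15
tcp_pos: [0.4954, 0.1209, 0.2653]
tool_rot: [-0.089, 0.703, 0.101, 0.698]
force: [0.8, 0.0, -0.1]
opening: 1.001
```

```bash
python3 - <<'E'
from h import *
plan([0.526,0.1688,0.2],21.6)
snap('wrist','w1.png')
E
```

```text
tcp [0.4954 0.1209 0.2653] zang 15.45 tilt x [-0.0085  0.0147 -0.9999] total d tool(now) [0.0657 0.037  0.0425] spin -0.1074 q6 -0.149 F [ 0.75  0.02 -0.09] t 3.15 open 1.001
0 [0.0329, 0.0185, 0.0212] -0.0537
1 [0.0329, 0.0173, 0.0222] -0.0537
```

View pics/w1.png

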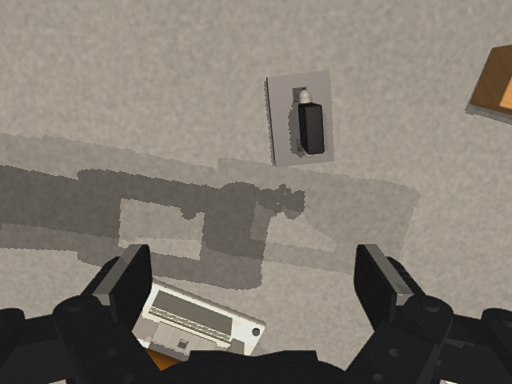

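Stand at about (300,118) in the picture, grip block at (311,127), white mount edge at lower left (190,325). I'll enlarge it and measure.

```bash
python3 - <<'E'
from h import *
im=cv2.imread('pics/w1.png'); ci=imaging.camera_info('wrist'); print(-np.array(ci['R']).T@np.array(ci['t']), np.array(ci['R']).round(3).tolist())
cv2.imwrite('pics/w1c.png',cv2.resize(im[60:175,255:345],None,fx=5,fy=5,interpolation=cv2.INTER_CUBIC))
g=im.max(2)[60:175,255:345]; d=(g<45).astype(np.uint8)
c,_=cv2.findContours(d,cv2.RETR_EXTERNAL,cv2.CHAIN_APPROX_NONE)
for x in c:
    if len(x)>15:
        r=cv2.minAreaRect(x); print(r, (cv2.boxPoints(r)+[255,60]).round(1).tolist())
# project expected block top corners
def blk(cx,cy,yaw):
    for z in (.122,.08):
      for sx,sy in [(-1,-1),(1,-1),(1,1),(-1,1)]:
        a=np.radians(yaw);v=np.array([sx*.007*np.cos(a)-sy*.019*np.sin(a),sx*.007*np.sin(a)+sy*.019*np.cos(a)])
        print(z,sx,sy,(proj(ci,[cx+v[0],cy+v[1],z])-[255,60])*5)
blk(.526,.1688,21.6)
E
```

```text
[0.47717808 0.18943856 0.38912652] [[0.964, 0.266, -0.005], [0.257, -0.927, 0.274], [0.069, -0.265, -0.962]]
((55.767704010009766, 68.01548767089844), (50.28836441040039, 22.949054718017578), 86.18592071533203) [[297.6, 103.7], [320.5, 102.2], [323.9, 152.3], [301.0, 153.9]]
0.122 -1 -1 [229.89062072 478.74710564]
0.122 1 -1 [319.35027098 469.34857124]
0.122 1 1 [305.32612305 221.57228287]
0.122 -1 1 [212.351054   231.79307936]
0.08 -1 -1 [199.59712867 433.52793703]
0.08 1 -1 [277.39295076 425.2810436 ]
0.08 1 1 [263.8123064  209.27405694]
0.08 -1 1 [183.37157687 218.14347912]
```

View pics/w1c.png

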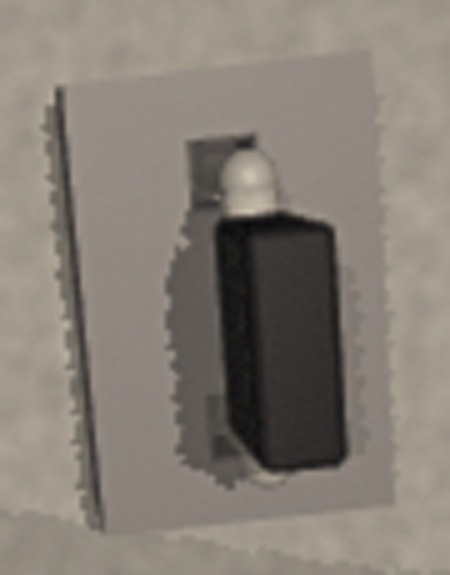

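```bash
python3 - <<'E'
from h import *
ci=imaging.camera_info('wrist')
pts=[(250,226),(333,228),(347,462),(265,467)]
for z in (.115,.118,.122):
    P=np.array([onz(ci,255+(u+.5)/5-.5,60+(v+.5)/5-.5,z) for u,v in pts]); print(z,P.mean(0).round(4),[np.linalg.norm(P[i]-P[(i+1)%4]).round(4) for i in range(4)],[np.degrees(np.arctan2(*(P[i]-P[j])[[1,0]])).round(1) for i,j in [(1,0),(2,3),(0,3),(1,2)]])
st=[(62,88),(370,52),(395,500),(102,530)]
P=np.array([onz(ci,255+(u+.5)/5-.5,60+(v+.5)/5-.5,.04) for u,v in st]);print(P.mean(0).round(4),[np.linalg.norm(P[i]-P[(i+1)%4]).round(4) for i in range(4)],[np.degrees(np.arctan2(*(P[i]-P[j])[[1,0]])).round(1) for i,j in [(1,0),(2,3),(0,3),(1,2)]])
E
```

```text
0.115 [0.5315 0.1705 0.115 ] [np.float64(0.0128), np.float64(0.0368), np.float64(0.0131), np.float64(0.0379)] [np.float64(14.1), np.float64(19.0), np.float64(111.4), np.float64(112.0)]
0.118 [0.5309 0.1707 0.118 ] [np.float64(0.0127), np.float64(0.0364), np.float64(0.013), np.float64(0.0375)] [np.float64(14.1), np.float64(19.0), np.float64(111.4), np.float64(112.0)]
0.122 [0.5301 0.171  0.122 ] [np.float64(0.0125), np.float64(0.0359), np.float64(0.0128), np.float64(0.0369)] [np.float64(14.1), np.float64(19.0), np.float64(111.4), np.float64(112.0)]
[0.5307 0.1708 0.04  ] [np.float64(0.0592), np.float64(0.088), np.float64(0.0603), np.float64(0.0876)] [np.float64(21.8), np.float64(21.5), np.float64(111.5), np.float64(112.2)]
```

```bash
python3 - <<'E'
from h import *
plan([0.530,0.171,0.19],21.7,3)
E
```

```text
tcp [0.4952 0.1205 0.2653] zang 15.40 tilt x [-0.0086  0.0145 -0.9999] total d tool(now) [0.0757 0.0382 0.0473] spin -0.11 q6 -0.148 F [ 0.08  0.33 -0.31] t 3.2 open 1.0
0 [0.0252, 0.0127, 0.0158] -0.0367
1 [0.0252, 0.0122, 0.0162] -0.0367
2 [0.0252, 0.0116, 0.0166] -0.0367
```

>>> arm_command(motion=[{"delta_pos": [0.025, 0.013, 0.016], "spin": -0.037, "claw": 0.0854}, {"delta_pos": [0.025, 0.012, 0.016], "spin": -0.037, "claw": 0.0854}, {"delta_pos": [0.02, 0.012, 0.016], "spin": -0.037, "claw": 0.0854}, {"delta_pos": [0, 0, 0], "spin": 0, "claw": 0.0854}])

```text
time: 3.6
tcp_pos: [0.531, 0.1691, 0.1957]
tool_rot: [-0.124, 0.696, 0.134, 0.694]
force: [-0.8, 0.1, 0.1]
opening: 1.0
```

```bash
python3 - <<'E'
from h import *
plan([0.530,0.171,0.105],21.7,4)
snap('wrist','w2.png')
E
```

```text
tcp [0.531  0.1691 0.1957] zang 21.04 tilt x [-0.0045  0.0133 -0.9999] total d tool(now) [ 0.0908  0.0009 -0.0003] spin -0.0115 q6 -0.168 F [-0.81  0.08  0.08] t 3.6 open 1.0
0 [0.0227, 0.0002, -0.0001] -0.0029
1 [0.0227, 0.0002, -0.0001] -0.0029
2 [0.0227, 0.0002, -0.0001] -0.0029
3 [0.0227, 0.0002, -0.0001] -0.0029
```

View pics/w2.png

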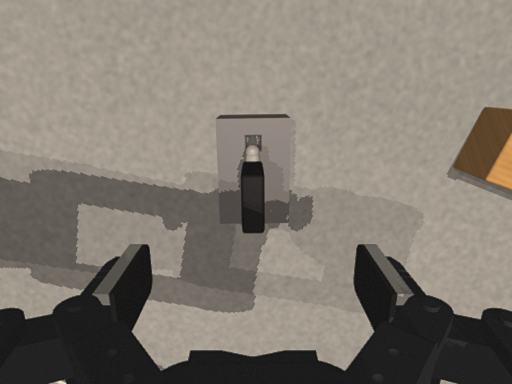

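The block is centred between the fingers (column 253). Descend and grip.

>>> arm_command(motion=[{"delta_pos": [0.025, 0, 0], "spin": -0.006, "claw": 0.0854}, {"delta_pos": [0.025, 0, 0], "spin": -0.006, "claw": 0.0854}, {"delta_pos": [0.025, 0, 0], "spin": 0, "claw": 0.0854}, {"delta_pos": [0.012, 0, 0], "spin": 0, "claw": 0.0854}, {"delta_pos": [0, 0, 0], "spin": 0, "claw": 0.0854}])

```text
time: 4.15
tcp_pos: [0.5341, 0.1646, 0.1174]
tool_rot: [-0.125, 0.691, 0.132, 0.7]
force: [0.3, -0.4, -0.3]
opening: 0.999
```

```bash
python3 - <<'E'
from h import *
plan([0.530,0.171,0.105],21.7,1)
E
```

```text
tcp [0.5341 0.1646 0.1174] zang 20.88 tilt x [ 0.0111  0.0125 -0.9999] total d tool(now) [ 0.0124  0.0073 -0.0018] spin -0.0142 q6 -0.174 F [ 0.3  -0.36 -0.28] t 4.15 open 0.999
0 [0.0124, 0.0073, -0.0018] -0.0142
```

>>> arm_command(motion=[{"delta_pos": [0.003, 0.003, -0.001], "spin": -0.007, "claw": 0.0854}, {"delta_pos": [0.003, 0.003, -0.001], "spin": -0.007, "claw": 0.0854}, {"delta_pos": [0.003, 0.002, 0], "spin": 0, "claw": 0.0854}, {"delta_pos": [0.002, 0.0, 0], "spin": 0, "claw": 0.0854}])

```text
time: 4.55
tcp_pos: [0.5319, 0.1717, 0.1118]
tool_rot: [-0.129, 0.686, 0.136, 0.703]
force: [-0.6, 0.8, -0.1]
opening: 0.997
```

```bash
python3 - <<'E'
from h import *
plan([0.530,0.171,0.105],21.7,1)
E
```

```text
tcp [0.5319 0.1717 0.1118] zang 21.61 tilt x [ 0.0206  0.0142 -0.9997] total d tool(now) [ 0.0068  0.     -0.0022] spin -0.0016 q6 -0.173 F [-0.62  0.77 -0.13] t 4.55 open 0.997
0 [0.0068, 0.0, -0.0022] -0.0016
```

>>> arm_command(motion=[{"delta_pos": [0, 0, 0], "spin": 0, "claw": 0.0854}, {"delta_pos": [0, 0, 0], "spin": 0, "claw": 0.0854}, {"delta_pos": [0, 0, 0], "spin": 0, "claw": 0.0854}])

```text
time: 4.85
tcp_pos: [0.5323, 0.1721, 0.1126]
tool_rot: [-0.129, 0.686, 0.136, 0.703]
force: [0.3, 0.7, -0.3]
opening: 1.005
```

```bash
python3 - <<'E'
from h import *
plan([0.530,0.171,0.105],21.7,1); print(env.get_obs()['qd'])
E
```

```text
tcp [0.5323 0.1721 0.1126] zang 21.64 tilt x [ 0.022   0.0144 -0.9997] total d tool(now) [ 0.0075 -0.0002 -0.0027] spin -0.0011 q6 -0.173 F [ 0.31  0.68 -0.3 ] t 4.85 open 1.005
0 [0.0075, -0.0002, -0.0027] -0.0011
[ 0.00177559 -0.00039679 -0.00287995 -0.00015384 -0.0006009   0.00147611]
```

The tilt drifts with each row (joint lag that is never made up). I'll test whether small upward rows undo it.

>>> arm_command(motion=[{"delta_pos": [-0.004, 0, 0], "spin": 0, "claw": 0.0854}, {"delta_pos": [-0.004, 0, 0], "spin": 0, "claw": 0.0854}, {"delta_pos": [-0.004, 0, 0], "spin": 0, "claw": 0.0854}, {"delta_pos": [-0.004, 0, 0], "spin": 0, "claw": 0.0854}, {"delta_pos": [-0.004, 0, 0], "spin": 0, "claw": 0.0854}])

```text
time: 5.35
tcp_pos: [0.5319, 0.1717, 0.1341]
tool_rot: [-0.129, 0.686, 0.136, 0.703]
force: [-0.9, 0.3, 0.2]
opening: 1.001
```

```bash
python3 - <<'E'
from h import *
plan([0.530,0.171,0.105],21.7,1); print(env.get_obs()['qd'])
E
```

```text
tcp [0.5319 0.1717 0.1341] zang 21.63 tilt x [ 0.0216  0.0143 -0.9997] total d tool(now) [ 0.029  -0.0001 -0.0027] spin -0.0013 q6 -0.173 F [-0.92  0.29  0.16] t 5.35 open 1.001
0 [0.029, -0.0001, -0.0027] -0.0013
[ 0.00041608 -0.03378028 -0.05539844 -0.00021673  0.08462961 -0.00032496]
```

>>> arm_command(motion=[{"delta_pos": [0.03, 0, -0.003], "spin": 0, "claw": 0.0854}])

```text
time: 5.45
tcp_pos: [0.534, 0.1719, 0.11]
tool_rot: [-0.129, 0.681, 0.136, 0.708]
force: [0.4, 0.8, -0.2]
opening: 0.999
```

```bash
python3 - <<'E'
from h import *
plan([0.530,0.171,0.105],21.7,1); o=env.get_obs(); print(o['qd'],o['qpos'],o['joint_torque'])
E
```

```text
tcp [0.534  0.1719 0.11  ] zang 21.63 tilt x [ 0.0347  0.017  -0.9993] total d tool(now) [ 0.0049  0.0006 -0.0043] spin -0.0012 q6 -0.174 F [ 0.39  0.84 -0.18] t 5.45 open 0.999
0 [0.0049, 0.0006, -0.0043] -0.0012
[-0.00623875  0.21044345  0.48837866 -0.00117313 -0.62625912 -0.01071763] [ 0.20516871  0.15568988  1.57831063  0.00981267  1.37016718 -0.17422589] [ 1.90285463e-01 -3.67718446e+01 -2.91144204e+01  4.15574934e-02
  8.72497503e-01  1.19924010e-02]
```

```bash
python3 - <<'E'
from h import *
for i in range(2):
    imaging.snapshot('wrist'); plan([0.530,0.171,0.105],21.7,1); o=env.get_obs(); print(o['qd'].round(3))
E
```

```text
tcp [0.5285 0.1707 0.101 ] zang 21.62 tilt x [ 0.0188  0.0136 -0.9997] total d tool(now) [-0.0039 -0.0002  0.0016] spin -0.0013 q6 -0.174 F [-1.85 -1.11 -3.73] t 5.5 open 1.002
0 [-0.0039, -0.0002, 0.0016] -0.0013
[ 0.002  0.032  0.069 -0.001  0.123  0.002]
tcp [0.5272 0.1704 0.1007] zang 21.62 tilt x [ 0.0144  0.0128 -0.9998] total d tool(now) [-0.0042 -0.0005  0.0029] spin -0.0014 q6 -0.174 F [-1.21  0.02 -0.79] t 5.55 open 0.998
0 [-0.0042, -0.0005, 0.0029] -0.0014
[ 0.001 -0.01  -0.032  0.001  0.034  0.   ]
```

Holding the last target (as a camera call does) lets the arm catch up. I can use the transient in reverse to remove the tilt: a fast up row, then a zero row.

>>> arm_command(motion=[{"delta_pos": [-0.035, 0, 0.003], "spin": 0, "claw": 0.0854}, {"delta_pos": [0, 0, 0], "spin": 0, "claw": 0.0854}])

```text
time: 5.75
tcp_pos: [0.5283, 0.1709, 0.1358]
tool_rot: [-0.129, 0.69, 0.136, 0.699]
force: [0.2, 0.2, 0.7]
opening: 0.998
```

```bash
python3 - <<'E'
from h import *
for i in range(2):
    imaging.snapshot('wrist'); plan([0.530,0.171,0.105],21.7,1)
E
```

```text
tcp [0.5264 0.1704 0.1326] zang 21.62 tilt x [ 0.004   0.0105 -0.9999] total d tool(now) [ 0.0277 -0.001   0.0034] spin -0.0014 q6 -0.173 F [-0.87  0.01 -0.11] t 5.8 open 1.002
0 [0.0277, -0.001, 0.0034] -0.0014
tcp [0.5255 0.1702 0.1311] zang 21.62 tilt x [ 0.0015  0.01   -0.9999] total d tool(now) [ 0.0262 -0.0012  0.0043] spin -0.0014 q6 -0.173 F [-0.95 -0.23 -0.36] t 5.85 open 1.003
0 [0.0262, -0.0012, 0.0043] -0.0014
```

>>> arm_command(motion=[{"delta_pos": [0.024, -0.001, 0.005], "spin": -0.001, "claw": 0.0854}])

```text
time: 5.95
tcp_pos: [0.5326, 0.1719, 0.1106]
tool_rot: [-0.13, 0.691, 0.136, 0.698]
force: [0.5, 0.6, -0.1]
opening: 1.001
```

```bash
python3 - <<'E'
from h import *
for i in range(2):
    imaging.snapshot('wrist'); plan([0.530,0.171,0.105],21.7,1)
E
```

```text
tcp [0.5299 0.1712 0.1039] zang 21.67 tilt x [-0.0014  0.0094 -1.    ] total d tool(now) [-0.0011 -0.0002  0.    ] spin -0.0004 q6 -0.174 F [-0.85 -0.7  -2.66] t 6.0 open 1.001
0 [-0.0011, -0.0002, 0.0] -0.0004
tcp [0.5286 0.1709 0.1038] zang 21.67 tilt x [-0.0052  0.0086 -0.9999] total d tool(now) [-0.0012 -0.0005  0.0014] spin -0.0005 q6 -0.174 F [-0.22 -0.45 -0.02] t 6.05 open 0.997
0 [-0.0012, -0.0005, 0.0014] -0.0005
```

>>> arm_command(motion=[{"delta_pos": [0, 0, 0.001], "spin": 0, "claw": 0.005}, {"delta_pos": [0, 0, 0], "spin": 0, "claw": 0.005}, {"delta_pos": [0, 0, 0], "spin": 0, "claw": 0.005}, {"delta_pos": [0, 0, 0], "spin": 0, "claw": 0.005}])

```text
time: 6.45
tcp_pos: [0.5289, 0.1712, 0.1044]
tool_rot: [-0.13, 0.696, 0.136, 0.693]
force: [-0.0, 0.1, 0.4]
opening: 0.334
```

```bash
python3 - <<'E'
from h import *
snap('wrist','w3.png'); plan([0.530,0.171,0.105],21.7,1)
E
```

```text
tcp [0.5291 0.1712 0.1046] zang 21.67 tilt x [-0.0065  0.0083 -0.9999] total d tool(now) [-0.0004 -0.0006  0.0008] spin -0.0005 q6 -0.174 F [0.18 0.2  0.07] t 6.5 open 0.235
0 [-0.0004, -0.0006, 0.0008] -0.0005
```

View pics/w3.png

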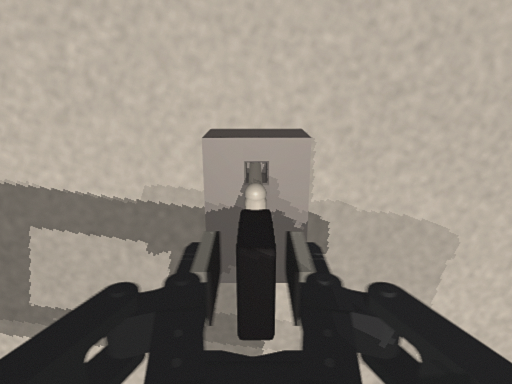

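Centred and still closing (opening 0.235; 14 mm is about 0.165).

>>> arm_command(motion=[{"delta_pos": [0, 0, 0], "spin": 0, "claw": 0.005}, {"delta_pos": [0, 0, 0], "spin": 0, "claw": 0.005}, {"delta_pos": [0, 0, 0], "spin": 0, "claw": 0.005}])

```text
time: 6.8
tcp_pos: [0.5291, 0.1713, 0.1051]
tool_rot: [-0.13, 0.696, 0.136, 0.693]
force: [-0.7, -0.2, -1.4]
opening: 0.158
```

```bash
python3 - <<'E'
from h import *
ci=imaging.camera_info('wrist'); snap('wrist','w4.png'); plan([0.530,0.171,0.105],21.7,1)
E
```

```text
tcp [0.529  0.1713 0.105 ] zang 21.67 tilt x [-0.006   0.0084 -0.9999] total d tool(now) [ 0.     -0.0006  0.0008] spin -0.0005 q6 -0.174 F [-0.48  0.1  -0.96] t 6.85 open 0.154
0 [0.0, -0.0006, 0.0008] -0.0005
```

View pics/w4.png

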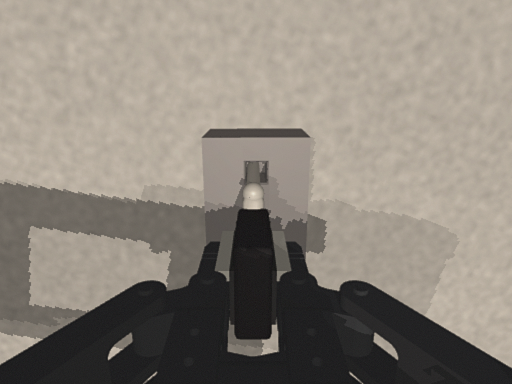

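Gripped (opening 0.154, block between both pads). Lift.

>>> arm_command(motion=[{"delta_pos": [-0.03, 0, 0], "spin": 0, "claw": 0.005}])

```text
time: 6.95
tcp_pos: [0.5282, 0.171, 0.1303]
tool_rot: [-0.129, 0.698, 0.136, 0.691]
force: [1.7, 1.5, -1.6]
opening: 0.154
```

```bash
python3 - <<'E'
from h import *
imaging.snapshot('wrist');imaging.snapshot('wrist'); plan([0.530,0.171,0.215],21.7,2)
E
```

```text
tcp [0.5317 0.1715 0.1388] zang 21.67 tilt x [ 0.0016  0.01   -0.9999] total d tool(now) [-0.0762  0.0008 -0.0013] spin -0.0005 q6 -0.174 F [ 0.51 -0.15 -0.08] t 7.05 open 0.153
0 [-0.0381, 0.0004, -0.0007] -0.0002
1 [-0.0381, 0.0004, -0.0007] -0.0002
```

>>> arm_command(motion=[{"delta_pos": [-0.045, 0, 0], "spin": 0, "claw": 0.005}, {"delta_pos": [-0.045, 0, 0], "spin": 0, "claw": 0.005}])

```text
time: 7.25
tcp_pos: [0.526, 0.1694, 0.2196]
tool_rot: [-0.13, 0.701, 0.136, 0.688]
force: [0.7, -0.4, -0.7]
opening: 0.159
```

```bash
python3 - <<'E'
from h import *
imaging.snapshot('wrist');snap('wrist','w5.png'); plan([0.470,-0.15,0.25],-8.7,8)
E
```

```text
tcp [0.5293 0.1701 0.2261] zang 21.67 tilt x [-0.0066  0.008  -0.9999] total d tool(now) [-0.0261 -0.2753 -0.1734] spin 0.5301 q6 -0.174 F [-0.33  0.23 -0.12] t 7.35 open 0.153
0 [-0.0033, -0.0344, -0.0217] 0.0663
1 [-0.0033, -0.0358, -0.0194] 0.0663
2 [-0.0033, -0.037, -0.0169] 0.0663
3 [-0.0033, -0.038, -0.0145] 0.0663
4 [-0.0033, -0.0389, -0.0119] 0.0663
5 [-0.0033, -0.0396, -0.0093] 0.0663
6 [-0.0033, -0.0401, -0.0067] 0.0663
7 [-0.0033, -0.0405, -0.004] 0.0663
```

View pics/w5.png

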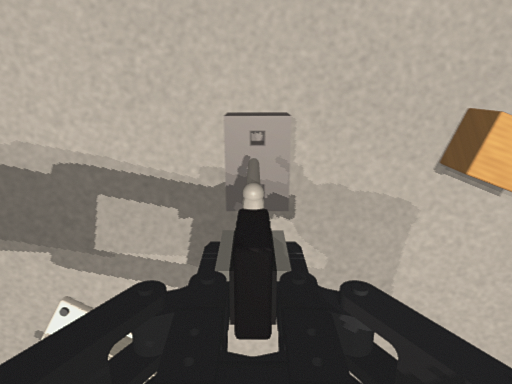

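U-bolt is held and out of the stand; its bow end is at (253,195) and the stand hole at (258,138) is empty. Travel to the mount.

>>> arm_command(motion=[{"delta_pos": [-0.004, -0.034, -0.022], "spin": 0.066, "claw": 0.005}, {"delta_pos": [-0.004, -0.036, -0.019], "spin": 0.066, "claw": 0.005}, {"delta_pos": [-0.004, -0.037, -0.017], "spin": 0.066, "claw": 0.005}, {"delta_pos": [-0.004, -0.038, -0.014], "spin": 0.066, "claw": 0.005}])

```text
time: 7.75
tcp_pos: [0.4981, 0.0105, 0.2356]
tool_rot: [-0.037, 0.71, 0.044, 0.702]
force: [0.8, 0.0, -0.3]
opening: 0.156
```

```bash
python3 - <<'E'
from h import *
imaging.snapshot('wrist');imaging.snapshot('wrist'); plan([0.470,-0.15,0.25],-8.7,4)
E
```

```text
tcp [0.498  0.0075 0.2358] zang 6.29 tilt x [-0.0124  0.0072 -0.9999] total d tool(now) [-0.015  -0.1534 -0.0453] spin 0.2617 q6 -0.212 F [-0.08  0.85 -0.37] t 7.85 open 0.156
0 [-0.0037, -0.0383, -0.0113] 0.0654
1 [-0.0037, -0.039, -0.0088] 0.0654
2 [-0.0037, -0.0395, -0.0062] 0.0654
3 [-0.0037, -0.0398, -0.0036] 0.0654
```

>>> arm_command(motion=[{"delta_pos": [-0.004, -0.038, -0.011], "spin": 0.066, "claw": 0.005}, {"delta_pos": [-0.004, -0.039, -0.009], "spin": 0.066, "claw": 0.005}, {"delta_pos": [-0.004, -0.04, -0.006], "spin": 0.066, "claw": 0.005}, {"delta_pos": [-0.004, -0.04, -0.004], "spin": 0.066, "claw": 0.005}])

```text
time: 8.25
tcp_pos: [0.4679, -0.1492, 0.2439]
tool_rot: [0.059, 0.713, -0.05, 0.697]
force: [0.5, -0.3, -1.7]
opening: 0.156
```

```bash
python3 - <<'E'
from h import *
imaging.snapshot('wrist');imaging.snapshot('wrist'); plan([0.470,-0.15,0.25],-8.7,2)
ci=imaging.camera_info('wrist'); snap('wrist','w6.png'); import pickle; pickle.dump(ci,open('w6.pkl','wb'))
snap('top','top6.png')
E
```

```text
tcp [ 0.4674 -0.1522  0.244 ] zang -9.08 tilt x [-0.021   0.0115 -0.9997] total d tool(now) [-0.0061  0.0026  0.0021] spin -0.0067 q6 -0.272 F [ 0.72  0.77 -1.61] t 8.35 open 0.16
0 [-0.003, 0.0013, 0.001] -0.0034
1 [-0.003, 0.0013, 0.0011] -0.0034
```

View pics/w6.png

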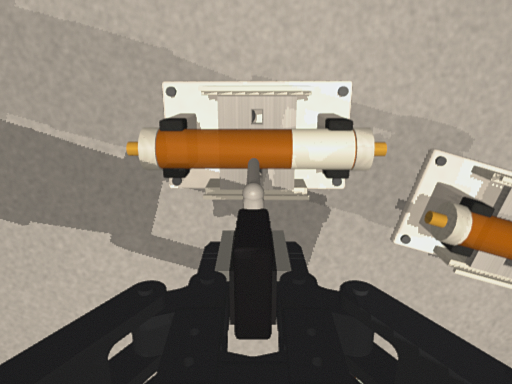

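The mount lies squarely in view: cartridge along row 149, +y slot at (257,116), near leg of the U-bolt at (253,170). I'll measure the slot and cartridge.

```bash
python3 - <<'E'
from h import *
import pickle; ci=pickle.load(open('w6.pkl','rb')); im=cv2.imread('pics/w6.png')
cv2.imwrite('pics/w6c.png',cv2.resize(im[75:225,185:325],None,fx=5,fy=5,interpolation=cv2.INTER_CUBIC))
hsv=cv2.cvtColor(im,cv2.COLOR_BGR2HSV)
m=((hsv[...,0]<18)&(hsv[...,1]>150)&(hsv[...,2]>90)).astype(np.uint8); m[:,300:]=0;m[200:]=0;m[:,:150]=0
ys,xs=np.nonzero(m); print(xs.min(),xs.max())
for c in (200,225,280,288):
    r=np.nonzero(m[:,c])[0]; print(c,r.min(),r.max())
    for v in (r.min(),r.max()): 
        c0,d=ray(ci,c,v); 
# cartridge axis: rays of both silhouette edges -> plane bisector; approximate midpoint on z=.076
P=[onz(ci,c,(np.nonzero(m[:,c])[0].min()+np.nonzero(m[:,c])[0].max())/2,.076) for c in (200,225,280,288)]
print(np.round(P,4)); d=P[-1]-P[0]; print(np.degrees(np.arctan2(d[1],d[0])))
print('tips',onz(ci,126,149,.076),onz(ci,386,149,.076))
print('slab',[onz(ci,u,v,.012).round(4).tolist() for u,v in [(163.5,81.5),(351.5,81.5),(171,91),(343,91)]])
E
```

```text
156 291
200 130 167
225 130 167
280 130 167
288 130 167
[[ 0.4228 -0.1261  0.076 ]
 [ 0.4439 -0.1294  0.076 ]
 [ 0.4902 -0.1366  0.076 ]
 [ 0.4969 -0.1376  0.076 ]]
-8.81132223745311
tips [ 0.35972585 -0.11678794  0.076     ] [ 0.57833122 -0.15066658  0.076     ]
slab [[0.3873, -0.0647, 0.012], [0.5698, -0.0938, 0.012], [0.3927, -0.0748, 0.012], [0.5609, -0.1015, 0.012]]
```

View pics/w6c.png

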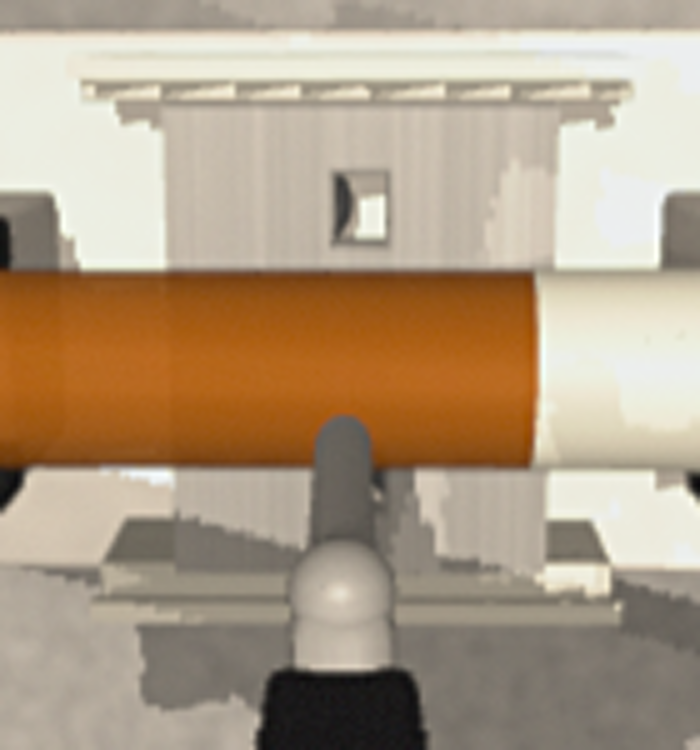

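```bash
python3 - <<'E'
from h import *
import pickle; ci=pickle.load(open('w6.pkl','rb'))
f=lambda u,v:(185+(u+.5)/5-.5,75+(v+.5)/5-.5)
s=onz(ci,*f(361,207.5),.055); print('slot',s, 'size',[np.linalg.norm(onz(ci,*f(a,b),.055)-onz(ci,*f(c,d),.055)) for a,b,c,d in [(332,207,390,207),(361,170,361,245)]])
a=np.radians(-8.8); mid=s-0.025*np.array([-np.sin(a),np.cos(a),0]); print('mid',mid)
# distance of mid to axis
ax=np.array([.4439,-.1294]); d=np.array([np.cos(a),np.sin(a)]); r=mid[:2]-ax; print('perp to axis',d[0]*r[1]-d[1]*r[0],'along',r@d)
# plate edges in x at z .055: crop cols 163..558 at row 170
e1=onz(ci,*f(163,190),.055);e2=onz(ci,*f(558,190),.055);print('plate edges',e1,e2,np.linalg.norm(e2-e1),(e1+e2)/2-s)
o=env.get_obs();R=Ro.from_quat(o['tool_rot']).as_matrix();p=np.array(o['tcp_pos'])
for sy in(1,-1):
    X=p+R@[.09,sy*.025,0]; print('leg end',X.round(4),(proj(ci,X)-[185,75])*5)
    X=p+R@[.032,sy*.025,0]; print('leg top',X.round(4),(proj(ci,X)-[185,75])*5)
E
```

```text
slot [ 0.47436408 -0.10858272  0.055     ] size [np.float64(0.010299801067500764), np.float64(0.013121173106418948)]
mid [ 0.47053943 -0.13328843  0.055     ]
perp to axis 0.0002328029714828983 along 0.026920719858071526
plate edges [ 0.44010616 -0.10009995  0.055     ] [ 0.50921134 -0.11097721  0.055     ] 0.06995599258193382 [0.00029467 0.00304414 0.        ]
leg end [ 0.4701 -0.1227  0.1543] [333.70048698 397.00136639]
leg top [ 0.4713 -0.1235  0.2123] [332.10986797 527.49713366]
leg end [ 0.4624 -0.1721  0.1538] [335.78484979 764.97527479]
leg top [ 0.4636 -0.1729  0.2118] [ 334.98545862 1000.89861436]
```

```bash
python3 - <<'E'
from h import *
import pickle; ci=pickle.load(open('w6.pkl','rb'))
o=env.get_obs();R=Ro.from_quat(o['tool_rot']).as_matrix();p=np.array(o['tcp_pos'])
C=-np.array(ci['R']).T@np.array(ci['t']); print('cam in tool',R.T@(C-p))
t=np.linspace(0,2*np.pi,73)
def circ(dy,dz):
    q=np.array([(proj(ci,p+R@[.09,.025+dy+.0035*np.cos(a),dz+.0035*np.sin(a)])-[185,75])*5 for a in t]); return q[:,0].min(),q[:,0].max(),q[:,1].min(),q[:,1].max()
for dy in (0,-.002,-.004,-.006): print(dy,np.round(circ(dy,0),1))
def sph(dy,dz): return (proj(ci,p+R@[.027,.025+dy,dz])-[185,75])*5
for dy in (0,-.002,-.004,-.006): print(dy,sph(dy,0))
# dark block extents
im=cv2.imread('pics/w6.png'); d=(im[200:340,225:290].max(2)<40)
print([ (r+200, np.nonzero(d[r])[0].min()+225, np.nonzero(d[r])[0].max()+225) for r in (5,12,20)])
for x in (-.017,):
    print([proj(ci,p+R@[x,sy,sz]).round(1).tolist() for sy in(.019,-.019) for sz in(-.007,.007)])
    print('lower', [proj(ci,p+R@[.025,.019,sz]).round(1).tolist() for sz in(-.007,.007)])
cv2.imwrite('pics/w6d.png',cv2.resize(im[180:350,200:310],None,fx=3.5,fy=3.5,interpolation=cv2.INTER_CUBIC))
E
```

```text
cam in tool [-0.12240653  0.07022889  0.00079282]
0 [305.7 361.7 369.4 424.4]
-0.002 [305.9 361.7 385.2 439.9]
-0.004 [306.  361.7 400.9 455.3]
-0.006 [306.2 361.7 416.6 470.7]
0 [331.9198234  543.08855517]
-0.002 [332.04936725 564.24012073]
-0.004 [332.17794793 585.23442052]
-0.006 [332.30557612 606.07320197]Traceback (most recent call last):
  File "<stdin>", line 13, in <module>
    return umr_minimum(a, axis, None, out, keepdims, initial, where)
ValueError: zero-size array to reduction operation minimum which has no identity
```

```bash
python3 - <<'E'
from h import *
import pickle; ci=pickle.load(open('w6.pkl','rb'))
o=env.get_obs();R=Ro.from_quat(o['tool_rot']).as_matrix();p=np.array(o['tcp_pos'])
im=cv2.imread('pics/w6.png')
im2=cv2.resize(im[180:350,200:310],None,fx=3.5,fy=3.5,interpolation=cv2.INTER_CUBIC)
for x in (-.017,.025):
    for dy,col in ((0,(0,255,0)),(-.005,(0,0,255))):
      q=np.array([proj(ci,p+R@[x,sy+dy,sz]) for sy,sz in((.019,-.007),(.019,.007),(-.019,.007),(-.019,-.007))])
      print(x,dy,q.round(1).tolist()); cv2.polylines(im2,[((q-[200,180])*3.5).astype(np.int32)],True,col,1)
cv2.imwrite('pics/w6d.png',im2)
E
```

```text
-0.017 0 [[230.1, 239.0], [272.0, 238.8], [270.8, 333.3], [232.6, 333.4]]
-0.017 -0.005 [[230.4, 252.5], [271.8, 252.3], [270.6, 344.5], [232.9, 344.6]]
0.025 0 [[235.9, 197.7], [267.0, 197.6], [266.4, 272.1], [237.4, 272.2]]
0.025 -0.005 [[236.1, 208.1], [266.9, 208.0], [266.3, 281.1], [237.6, 281.2]]
```

View pics/w6d.png

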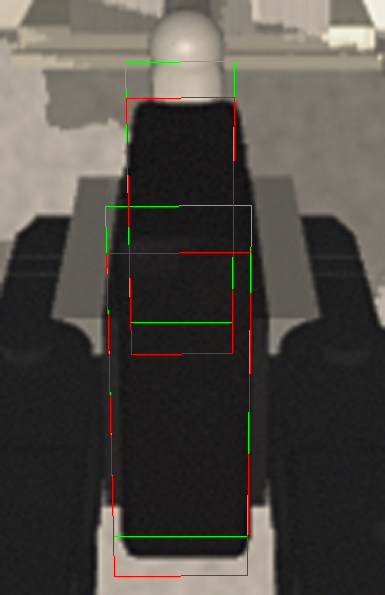

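The block outline agrees with about -3 to -5 mm offset along tool y. I'll cross-check with the scene camera, which looks along -x and so shows the legs' y.

```bash
python3 - <<'E'
from h import *
im=cv2.cvtColor(imaging.snapshot('scene'),cv2.COLOR_RGB2BGR); cv2.imwrite('pics/scene6.png',im)
ci=imaging.camera_info('scene')
o=env.get_obs();R=Ro.from_quat(o['tool_rot']).as_matrix();p=np.array(o['tcp_pos']);print(p)
for s in (1,-1):
  for x in (.09,.032): print(s,x,proj(ci,p+R@[x,s*.025,0]).round(2))
c=proj(ci,p+R@[.05,0,0]).astype(int); print(c)
x0,y0=c[0]-30,c[1]-45
cv2.imwrite('pics/scene6c.png',cv2.resize(im[y0:y0+90,x0:x0+60],None,fx=6,fy=6,interpolation=cv2.INTER_CUBIC)); print(x0,y0)
E
```

```text
[ 0.46827579 -0.14789491  0.24422906]
1 0.09 [217.72 147.42]
1 0.032 [216.39 130.54]
-1 0.09 [202.89 144.86]
-1 0.032 [201.22 128.09]
[209 134]
179 89
```

View pics/scene6c.png

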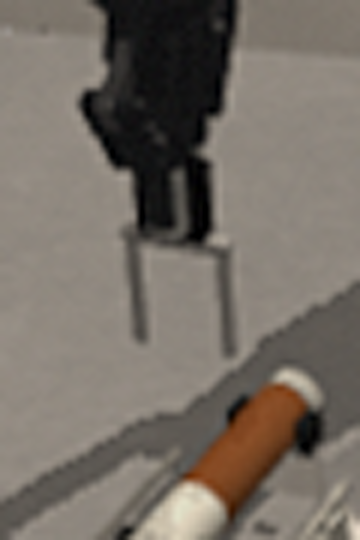

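The cross-check reveals the cause: I compared a later, settled tool pose with an earlier camera pose (the arm was still settling by 4 mm). I'll retake both together now that it's still.

```bash
python3 - <<'E'
from h import *
import pickle
o=env.get_obs();ci=imaging.camera_info('wrist'); im=snap('wrist','w7.png'); o2=env.get_obs()
pickle.dump((ci,o),open('w7.pkl','wb')); print(np.subtract(o2['tcp_pos'],o['tcp_pos']).round(5))
plan([0.470,-0.1333,0.2],-8.8,1)
R=Ro.from_quat(o['tool_rot']).as_matrix();p=np.array(o['tcp_pos'])
im=cv2.imread('pics/w7.png')
x0,y0=185,75
c=cv2.resize(im[y0:y0+150,x0:x0+140],None,fx=5,fy=5,interpolation=cv2.INTER_CUBIC)
t=np.linspace(0,2*np.pi,40)
q=np.array([proj(ci,p+R@[.09,.025+.0035*np.cos(a),.0035*np.sin(a)]) for a in t]); cv2.polylines(c,[((q-[x0,y0])*5+2).astype(np.int32)],True,(0,255,0),1); print('leg circ',((q-[x0,y0])*5+2).min(0),((q-[x0,y0])*5+2).max(0))
print('sph',(proj(ci,p+R@[.027,.025,0])-[x0,y0])*5+2)
cv2.imwrite('pics/w7c.png',c)
E
```

```text
[0.00016 0.00042 0.00024]
tcp [ 0.4684 -0.1475  0.2445] zang -8.62 tilt x [-0.0199  0.014  -0.9997] total d tool(now) [0.0446 0.0138 0.0004] spin 0.0031 q6 -0.272 F [-0.36  0.14 -1.51] t 8.55 open 0.155
0 [0.0446, 0.0138, 0.0004] 0.0031
leg circ [307.86372435 401.72788182] [363.50796737 456.08185906]
sph [333.95597772 583.55954077]
```

View pics/w7c.png

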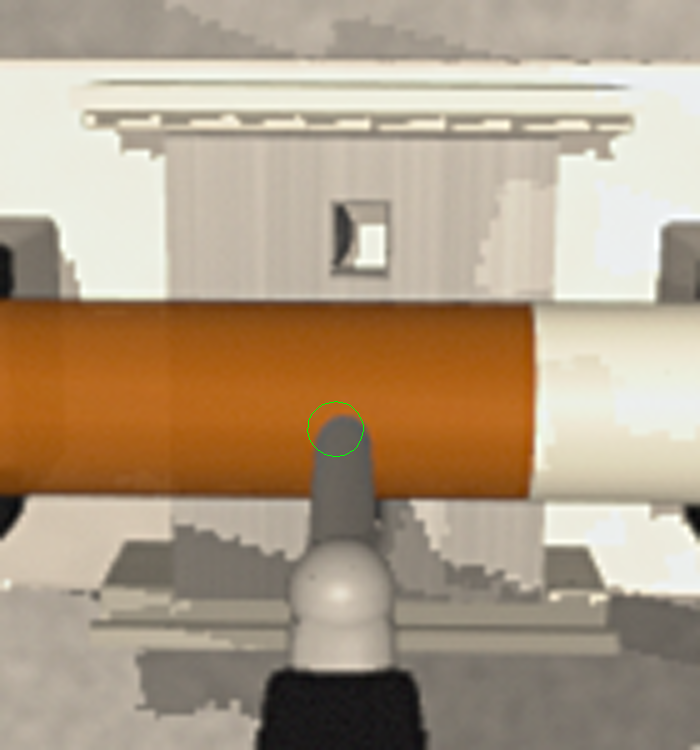

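```bash
cat >> h.py <<'E'
OFF=np.array([.09,-.0016,.0009])
def goal(mid,zend,zang,n=1):
    o=env.get_obs();R=Ro.from_quat(o['tool_rot']).as_matrix();p=np.array(o['tcp_pos'])
    e=p+R@OFF; print('leg-end mid',e.round(4), 'tilt along tool z',round(R[:,0]@[np.cos(np.radians(zang)),np.sin(np.radians(zang)),0],4))
    plan(p+np.array([mid[0],mid[1],zend])-e,zang,n,o)
E
python3 - <<'E'
from h import *
import pickle; ci,o=pickle.load(open('w7.pkl','rb'))
f=lambda u,v:(185+(u+.5)/5-.5,75+(v+.5)/5-.5)
s=onz(ci,*f(360.5,238.5),.055); a=np.radians(-8.8); print(s,s-0.025*np.array([-np.sin(a),np.cos(a),0]))
e1=onz(ci,*f(164,220),.055);e2=onz(ci,*f(558,220),.055); d=e2-e1; print(np.linalg.norm(d), (e1+e2)/2, np.degrees(np.arctan2(d[1],d[0])))
top=onz(ci,*f(300,301),.076);bot=onz(ci,*f(300,496),.076);print('cart mid',(top+bot)/2, np.linalg.norm(top-bot))
goal([.4705,-.1333],.105,-8.8)
E
```

```text
[ 0.47419001 -0.10909094  0.055     ] [ 0.47036536 -0.13379665  0.055     ]
0.07020365485880051 [ 0.47467089 -0.10586432  0.055     ] -8.525953315721642
cart mid [ 0.46046832 -0.13249089  0.076     ] 0.03391351951767202
leg-end mid [ 0.4673 -0.1479  0.1545] tilt along tool z -0.0218
tcp [ 0.4684 -0.1475  0.2445] zang -8.62 tilt x [-0.0199  0.014  -0.9997] total d tool(now) [0.0496 0.0144 0.002 ] spin 0.0031 q6 -0.272 F [-0.36  0.14 -1.51] t 8.55 open 0.155
0 [0.0496, 0.0144, 0.002] 0.0031
```

>>> arm_command(motion=[{"delta_pos": [0.035, 0.014, 0.002], "spin": 0, "claw": 0.005}, {"delta_pos": [0, 0, 0], "spin": 0, "claw": 0.005}])

```text
time: 8.75
tcp_pos: [0.4715, -0.1302, 0.2073]
tool_rot: [0.057, 0.713, -0.047, 0.697]
force: [-1.2, 0.5, -2.4]
opening: 0.154
```

```bash
python3 - <<'E'
from h import *
for i in range(4): imaging.snapshot('wrist')
goal([.4704,-.1336],.105,-8.8)
E
```

```text
leg-end mid [ 0.4761 -0.1353  0.1265] tilt along tool z -0.0067
tcp [ 0.476  -0.1342  0.2165] zang -8.53 tilt x [-0.0056  0.0073 -1.    ] total d tool(now) [ 0.0216  0.0007 -0.0058] spin 0.0048 q6 -0.243 F [-1.2  -0.85 -1.78] t 8.95 open 0.158
0 [0.0216, 0.0007, -0.0058] 0.0048
```

>>> arm_command(motion=[{"delta_pos": [0.015, 0.001, -0.006], "spin": 0.005, "claw": 0.005}])

```text
time: 9.05
tcp_pos: [0.4728, -0.1334, 0.2059]
tool_rot: [0.056, 0.704, -0.053, 0.706]
force: [-0.6, -0.2, -0.0]
opening: 0.157
```

```bash
python3 - <<'E'
from h import *
import pickle
for i in range(3): imaging.snapshot('wrist')
o=env.get_obs();ci=imaging.camera_info('wrist'); im=snap('wrist','w8.png'); pickle.dump((ci,o),open('w8.pkl','wb'))
goal([.4704,-.1336],.098,-8.8)
im=cv2.imread('pics/w8.png'); x0,y0=185,95
R=Ro.from_quat(o['tool_rot']).as_matrix();p=np.array(o['tcp_pos'])
c=cv2.resize(im[y0:y0+115,x0:x0+140],None,fx=5,fy=5,interpolation=cv2.INTER_CUBIC)
t=np.linspace(0,2*np.pi,40)
q=np.array([proj(ci,p+R@(OFF+[0,.025+.0035*np.cos(a),.0035*np.sin(a)])) for a in t]); cv2.polylines(c,[((q-[x0,y0])*5+2).astype(np.int32)],True,(0,255,0),1)
cv2.imwrite('pics/w8c.png',c)
E
```

```text
leg-end mid [ 0.4711 -0.1338  0.113 ] tilt along tool z -0.0045
tcp [ 0.4707 -0.1326  0.2031] zang -8.81 tilt x [-0.0036  0.0063 -1.    ] total d tool(now) [ 0.015   0.     -0.0006] spin -0.0002 q6 -0.24 F [-0.38  0.02 -0.47] t 9.25 open 0.157
0 [0.015, 0.0, -0.0006] -0.0002
```

View pics/w8c.png

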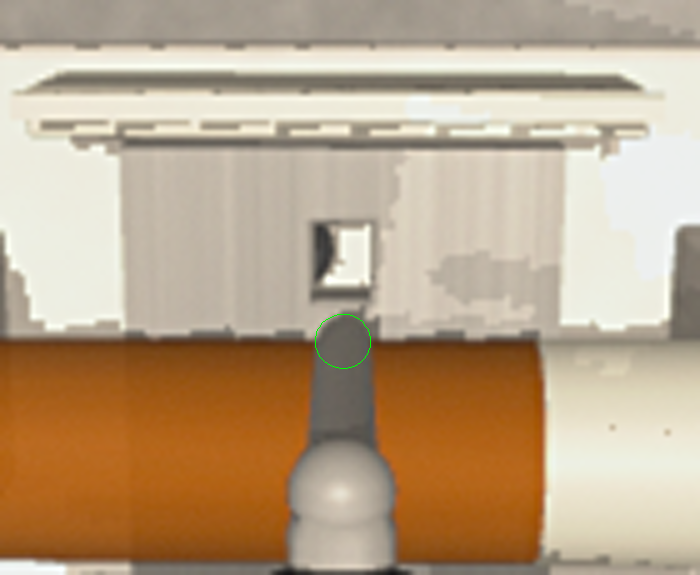

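```bash
python3 - <<'E'
from h import *
import pickle; ci,o=pickle.load(open('w8.pkl','rb'))
f=lambda u,v:(185+(u+.5)/5-.5,95+(v+.5)/5-.5)
s=onz(ci,*f(344,259.5),.055); a=np.radians(-8.8); m=s-0.025*np.array([-np.sin(a),np.cos(a),0]); print(s,m)
top=onz(ci,*f(300,339),.076);bot=onz(ci,*f(300,563),.076);print('cart mid',(top+bot)/2, np.linalg.norm(top-bot))
goal(m[:2],.075,-8.8)
E
```

```text
[ 0.47445596 -0.10894127  0.055     ] [ 0.47063131 -0.13364698  0.055     ]
cart mid [ 0.4640726  -0.13331824  0.076     ] 0.035191369258978526
leg-end mid [ 0.4711 -0.1338  0.113 ] tilt along tool z -0.0045
tcp [ 0.4707 -0.1326  0.2031] zang -8.81 tilt x [-0.0036  0.0063 -1.    ] total d tool(now) [ 0.038  -0.0001 -0.0003] spin -0.0002 q6 -0.24 F [-0.38  0.02 -0.47] t 9.25 open 0.157
0 [0.038, -0.0001, -0.0003] -0.0002
```

>>> arm_command(motion=[{"delta_pos": [0.02, 0, 0], "spin": 0, "claw": 0.005}])

```text
time: 9.35
tcp_pos: [0.4732, -0.1338, 0.1874]
tool_rot: [0.055, 0.703, -0.053, 0.707]
force: [0.2, 0.3, -2.0]
opening: 0.154
```

```bash
python3 - <<'E'
from h import *
for i in range(2): imaging.snapshot('wrist')
goal([.4706,-.1336],.065,-8.8)
E
```

```text
leg-end mid [ 0.4702 -0.1336  0.0921] tilt along tool z -0.0069
tcp [ 0.4701 -0.1325  0.1821] zang -8.83 tilt x [-0.0059  0.0072 -1.    ] total d tool(now) [ 0.0271 -0.0001  0.0005] spin -0.0005 q6 -0.24 F [-0.13  0.98 -2.15] t 9.45 open 0.157
0 [0.0271, -0.0001, 0.0005] -0.0005
```

>>> arm_command(motion=[{"delta_pos": [0.024, 0, 0], "spin": 0, "claw": 0.005}])

```text
time: 9.55
tcp_pos: [0.4727, -0.1336, 0.1624]
tool_rot: [0.056, 0.704, -0.053, 0.706]
force: [0.5, -0.1, -0.8]
opening: 0.154
```

```bash
python3 - <<'E'
from h import *
import pickle
for i in range(3): imaging.snapshot('wrist')
o=env.get_obs();ci=imaging.camera_info('wrist'); im=snap('wrist','w9.png'); pickle.dump((ci,o),open('w9.pkl','wb'))
goal([.4706,-.1336],.055,-8.8)
im=cv2.imread('pics/w9.png'); x0,y0=185,90
R=Ro.from_quat(o['tool_rot']).as_matrix();p=np.array(o['tcp_pos'])
c=cv2.resize(im[y0:y0+115,x0:x0+140],None,fx=5,fy=5,interpolation=cv2.INTER_CUBIC)
t=np.linspace(0,2*np.pi,40)
q=np.array([proj(ci,p+R@(OFF+[0,.025+.0035*np.cos(a),.0035*np.sin(a)])) for a in t]); cv2.polylines(c,[((q-[x0,y0])*5+2).astype(np.int32)],True,(0,255,0),1)
cv2.imwrite('pics/w9c.png',c)
E
```

```text
leg-end mid [ 0.4702 -0.1335  0.0688] tilt along tool z -0.0072
tcp [ 0.4701 -0.1325  0.1588] zang -8.83 tilt x [-0.0061  0.0072 -1.    ] total d tool(now) [ 0.0138 -0.0001  0.0005] spin -0.0006 q6 -0.24 F [-0.18 -0.75 -0.52] t 9.75 open 0.153
0 [0.0138, -0.0001, 0.0005] -0.0006
```

View pics/w9c.png

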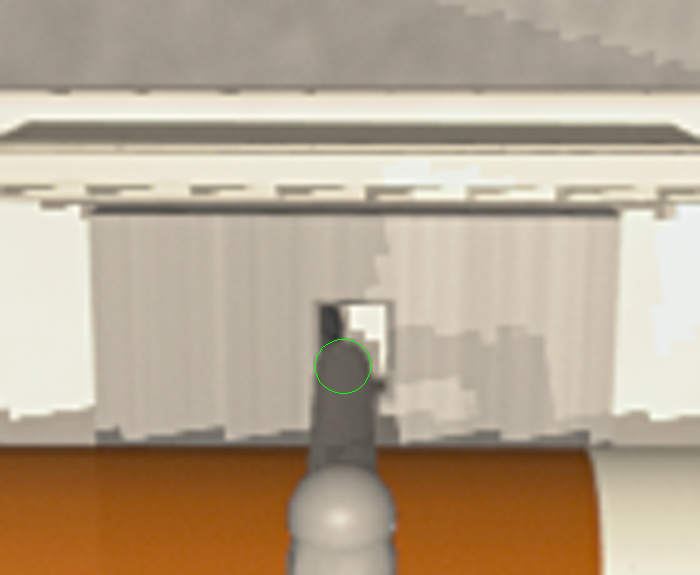

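```bash
python3 - <<'E'
from h import *
import pickle; ci,o=pickle.load(open('w9.pkl','rb'))
f=lambda u,v:(185+(u-2)/5,90+(v-2)/5)
s=onz(ci,*f(356,347),.055); a=np.radians(-8.8); m=s-0.025*np.array([-np.sin(a),np.cos(a),0]); print(s,m)
e1=onz(ci,*f(93,300),.055);e2=onz(ci,*f(618,300),.055);print('plate',np.linalg.norm(e2-e1),(e1+e2)/2)
d=np.array([np.cos(a),np.sin(a),0]);print('plate centre vs slot along x',((e1+e2)/2-s)@d)
print('slot w',(onz(ci,*f(394,347),.055)-onz(ci,*f(318,347),.055))@d)
goal(m[:2],.056,-8.8)
E
```

```text
[ 0.47462852 -0.10894469  0.055     ] [ 0.47080387 -0.1336504   0.055     ]
plate 0.06930767263485794 [ 0.47546311 -0.10266731  0.055     ]
plate centre vs slot along x -0.00013558186314714037
slot w 0.010111630560356251
leg-end mid [ 0.4702 -0.1335  0.0688] tilt along tool z -0.0072
tcp [ 0.4701 -0.1325  0.1588] zang -8.83 tilt x [-0.0061  0.0072 -1.    ] total d tool(now) [ 0.0128 -0.0001  0.0007] spin -0.0006 q6 -0.24 F [-0.18 -0.75 -0.52] t 9.75 open 0.153
0 [0.0128, -0.0001, 0.0007] -0.0006
```

>>> arm_command(motion=[{"delta_pos": [0.01, 0, 0.001], "spin": 0, "claw": 0.005}])

```text
time: 9.85
tcp_pos: [0.4728, -0.1333, 0.1516]
tool_rot: [0.056, 0.705, -0.053, 0.705]
force: [0.0, 0.5, -0.5]
opening: 0.154
```

```bash
python3 - <<'E'
from h import *
import pickle
for i in range(3): imaging.snapshot('wrist')
o=env.get_obs();ci=imaging.camera_info('wrist'); im=snap('wrist','w10.png'); pickle.dump((ci,o),open('w10.pkl','wb'))
goal([.4708,-.1336],.050,-8.8)
im=cv2.imread('pics/w10.png'); x0,y0=185,90
R=Ro.from_quat(o['tool_rot']).as_matrix();p=np.array(o['tcp_pos'])
c=cv2.resize(im[y0:y0+115,x0:x0+140],None,fx=5,fy=5,interpolation=cv2.INTER_CUBIC)
t=np.linspace(0,2*np.pi,40)
q=np.array([proj(ci,p+R@(OFF+[0,.025+.0035*np.cos(a),.0035*np.sin(a)])) for a in t]); cv2.polylines(c,[((q-[x0,y0])*5+2).astype(np.int32)],True,(0,255,0),1)
cv2.imwrite('pics/w10c.png',c)
E
```

```text
leg-end mid [ 0.4712 -0.1337  0.059 ] tilt along tool z -0.007
tcp [ 0.4711 -0.1326  0.149 ] zang -8.83 tilt x [-0.006   0.0071 -1.    ] total d tool(now) [ 0.009  -0.0001 -0.0004] spin -0.0005 q6 -0.239 F [-0.07 -0.2  -0.58] t 10.05 open 0.155
0 [0.009, -0.0001, -0.0004] -0.0005
```

View pics/w10c.png

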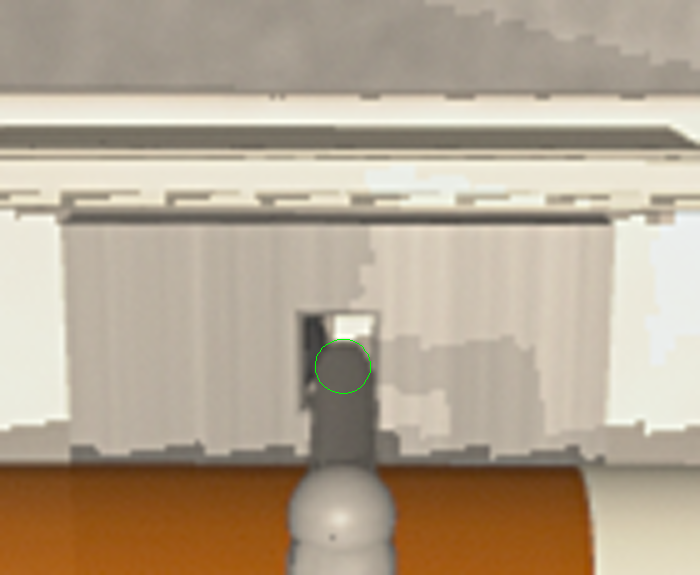

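Leg within 0.6 mm of the slot centre (slot columns 297–379, leg 343). Enter gently in small steps and watch the force.

>>> arm_command(motion=[{"delta_pos": [0.006, 0, -0.0005], "spin": 0, "claw": 0.005}])

```text
time: 10.15
tcp_pos: [0.4715, -0.1328, 0.1442]
tool_rot: [0.056, 0.706, -0.052, 0.704]
force: [0.1, 1.2, 9.0]
opening: 0.161
```

```bash
python3 - <<'E'
from h import *
for i in range(3):
    imaging.snapshot('wrist'); print(np.round(env.get_obs()['force'],1))
goal([.4708,-.1336],.050,-8.8)
E
```

```text
[-0.3  0.4 -1.7]
[-0.5  0.2 -1.1]
[-0.4 -0.2 -0.9]
leg-end mid [ 0.4704 -0.1334  0.0527] tilt along tool z -0.0077
tcp [ 0.4703 -0.1323  0.1427] zang -8.83 tilt x [-0.0067  0.0074 -1.    ] total d tool(now) [ 0.0027 -0.0002  0.0005] spin -0.0005 q6 -0.239 F [-0.38 -0.2  -0.89] t 10.3 open 0.154
0 [0.0027, -0.0002, 0.0005] -0.0005
```

>>> arm_command(motion=[{"delta_pos": [0.005, 0, 0], "spin": 0, "claw": 0.005}])

```text
time: 10.4
tcp_pos: [0.4707, -0.1325, 0.1382]
tool_rot: [0.057, 0.707, -0.052, 0.703]
force: [-0.9, 0.3, -1.3]
opening: 0.157
```

```bash
python3 - <<'E'
from h import *
for i in range(2):
    imaging.snapshot('wrist'); print(np.round(env.get_obs()['force'],1))
import pickle
o=env.get_obs();ci=imaging.camera_info('wrist'); im=snap('wrist','w11.png')
goal([.4708,-.1336],.043,-8.8)
im=cv2.imread('pics/w11.png'); x0,y0=185,90
c=cv2.resize(im[y0:y0+115,x0:x0+140],None,fx=5,fy=5,interpolation=cv2.INTER_CUBIC)
cv2.imwrite('pics/w11c.png',c)
E
```

```text
[-1.  -0.2 -0.7]
[-0.3  0.3 -1.4]
leg-end mid [ 0.47   -0.1332  0.0471] tilt along tool z -0.0087
tcp [ 0.47   -0.1322  0.1371] zang -8.83 tilt x [-0.0076  0.0078 -0.9999] total d tool(now) [ 0.0041 -0.0003  0.0009] spin -0.0005 q6 -0.239 F [-0.01 -0.73 -0.22] t 10.55 open 0.158
0 [0.0041, -0.0003, 0.0009] -0.0005
```

View pics/w11c.png

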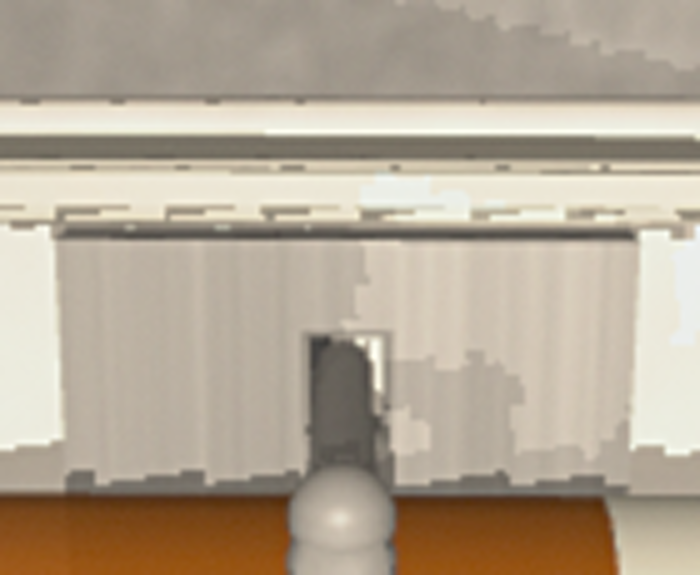

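Leg is inside the slot with no force, 8 mm below the plate's top. Continue down into the springs.

>>> arm_command(motion=[{"delta_pos": [0.005, 0, 0.0008], "spin": 0, "claw": 0.005}])

```text
time: 10.65
tcp_pos: [0.4713, -0.1326, 0.1333]
tool_rot: [0.057, 0.707, -0.052, 0.703]
force: [-1.3, 1.3, 5.6]
opening: 0.16
```

```bash
python3 - <<'E'
from h import *
for i in range(3):
    imaging.snapshot('wrist'); print(np.round(env.get_obs()['force'],1))
goal([.4706,-.1335],.035,-8.8)
E
```

```text
[-0.2 -0.2 -3.7]
[-0.4  0.3 -2.7]
[-0.5  0.6 -3.5]
leg-end mid [ 0.4701 -0.1331  0.041 ] tilt along tool z -0.0104
tcp [ 0.4703 -0.1322  0.131 ] zang -8.84 tilt x [-0.0092  0.0083 -0.9999] total d tool(now) [ 0.006  -0.0003  0.0006] spin -0.0007 q6 -0.239 F [-0.5   0.6  -3.47] t 10.8 open 0.16
0 [0.006, -0.0003, 0.0006] -0.0007
```

>>> arm_command(motion=[{"delta_pos": [0.004, 0, 0.0006], "spin": 0, "claw": 0.005}])

```text
time: 10.9
tcp_pos: [0.4713, -0.1323, 0.1276]
tool_rot: [0.057, 0.708, -0.052, 0.702]
force: [-0.5, 0.3, 2.5]
opening: 0.154
```

```bash
python3 - <<'E'
from h import *
for i in range(3):
    imaging.snapshot('wrist'); print(np.round(env.get_obs()['force'],1))
goal([.4706,-.1335],.035,-8.8)
E
```

```text
[ 0.6 -1.  -2.8]
[ 0.  -0.2 -2.9]
[-0.3  0.  -3.3]
leg-end mid [ 0.4701 -0.133   0.0361] tilt along tool z -0.0119
tcp [ 0.4704 -0.1321  0.1261] zang -8.84 tilt x [-0.0106  0.0088 -0.9999] total d tool(now) [ 0.001  -0.0004  0.0006] spin -0.0008 q6 -0.239 F [-0.26  0.03 -3.26] t 11.05 open 0.157
0 [0.001, -0.0004, 0.0006] -0.0008
```

>>> arm_command(motion=[{"delta_pos": [0.002, 0, 0.0005], "spin": 0, "claw": 0.005}])

```text
time: 11.15
tcp_pos: [0.4712, -0.1322, 0.1245]
tool_rot: [0.057, 0.709, -0.052, 0.701]
force: [-1.7, 0.4, 4.5]
opening: 0.158
```

```bash
python3 - <<'E'
from h import *
for i in range(3):
    imaging.snapshot('wrist'); print(np.round(env.get_obs()['force'],1))
snap('wrist','w12.png')
goal([.4706,-.1335],.035,-8.8)
E
```

```text
[ 0.8  0.2 -0.7]
[-0.4 -0.7 -0.5]
[ 0.7  0.4 -0.9]
leg-end mid [ 0.4709 -0.1331  0.0341] tilt along tool z -0.0112
tcp [ 0.4711 -0.1322  0.1241] zang -8.85 tilt x [-0.01    0.0087 -0.9999] total d tool(now) [-0.0009 -0.0004 -0.0002] spin -0.0008 q6 -0.238 F [ 0.65  0.78 -0.75] t 11.35 open 0.154
0 [-0.0009, -0.0004, -0.0002] -0.0008
```

View pics/w12.png

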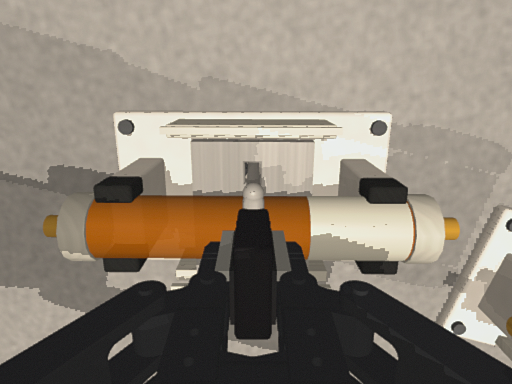

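>>> arm_command(motion=[{"delta_pos": [0.002, 0, 0], "spin": 0, "claw": 0.005}])

```text
time: 11.45
tcp_pos: [0.4713, -0.1322, 0.1233]
tool_rot: [0.057, 0.709, -0.052, 0.701]
force: [-2.8, 1.8, 8.3]
opening: 0.154
```

```bash
python3 - <<'E'
from h import *
for i in range(3):
    imaging.snapshot('wrist'); print(np.round(env.get_obs()['force'],1))
goal([.4706,-.1335],.035,-8.8)
E
```

```text
[-1.8  1.1  3.7]
[-2.6  0.7  4.5]
[-1.5  1.7  5.3]
leg-end mid [ 0.471  -0.1332  0.0332] tilt along tool z -0.0106
tcp [ 0.4712 -0.1322  0.1232] zang -8.85 tilt x [-0.0094  0.0085 -0.9999] total d tool(now) [-0.0018 -0.0004 -0.0004] spin -0.0008 q6 -0.238 F [-1.49  1.73  5.25] t 11.6 open 0.155
0 [-0.0018, -0.0004, -0.0004] -0.0008
```

>>> arm_command(motion=[{"delta_pos": [0.0015, 0, 0], "spin": 0, "claw": 0.005}])

```text
time: 11.7
tcp_pos: [0.4712, -0.1322, 0.123]
tool_rot: [0.057, 0.708, -0.052, 0.702]
force: [-3.5, 1.1, 8.0]
opening: 0.159
```

```bash
python3 - <<'E'
from h import *
for i in range(3):
    imaging.snapshot('wrist'); print(np.round(env.get_obs()['force'],1))
goal([.4706,-.1335],.035,-8.8)
E
```

```text
[-3.3  0.8  6.8]
[-3.8  1.6  6.3]
[-3.7  0.2  7. ]
leg-end mid [ 0.4711 -0.1332  0.033 ] tilt along tool z -0.0101
tcp [ 0.4712 -0.1322  0.1231] zang -8.84 tilt x [-0.0089  0.0081 -0.9999] total d tool(now) [-0.002  -0.0004 -0.0004] spin -0.0007 q6 -0.238 F [-3.75  0.24  7.03] t 11.85 open 0.15
0 [-0.002, -0.0004, -0.0004] -0.0007
```

>>> arm_command(motion=[{"delta_pos": [0.003, 0, -0.0004], "spin": 0, "claw": 0.005}])

```text
time: 11.95
tcp_pos: [0.4712, -0.1322, 0.1224]
tool_rot: [0.057, 0.708, -0.052, 0.702]
force: [-3.4, 1.8, 13.7]
opening: 0.155
```

```bash
python3 - <<'E'
from h import *
for i in range(2):
    imaging.snapshot('wrist'); print(np.round(env.get_obs()['force'],1))
goal([.4706,-.1335],.035,-8.8)
im=cv2.cvtColor(imaging.snapshot('scene'),cv2.COLOR_RGB2BGR); cv2.imwrite('pics/scene13c.png',cv2.resize(im[110:215,175:260],None,fx=5,fy=5,interpolation=cv2.INTER_CUBIC))
E
```

```text
[-2.9  0.6 10.1]
[-3.4  1.3  9.9]
leg-end mid [ 0.4712 -0.1332  0.0322] tilt along tool z -0.0083
tcp [ 0.4712 -0.1322  0.1223] zang -8.84 tilt x [-0.0073  0.0076 -0.9999] total d tool(now) [-0.0027 -0.0003 -0.0005] spin -0.0006 q6 -0.238 F [-3.44  1.28  9.85] t 12.05 open 0.154
0 [-0.0027, -0.0003, -0.0005] -0.0006
```

View pics/scene13c.png

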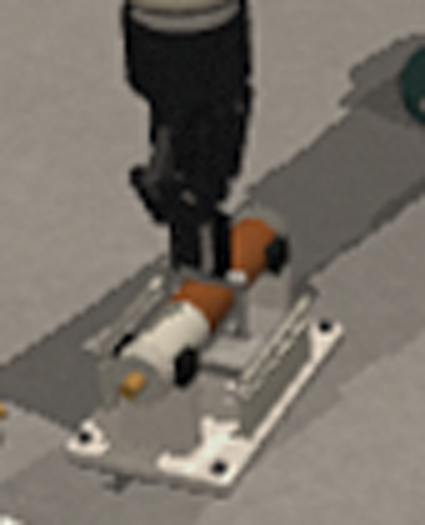

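Contact confirmed: about 3 N more per 0.8 mm, which is the cushion stiffness; force about 11 N. The scene picture shows the bow down on the cartridge at (215,275) of the crop. Open the fingers.

>>> arm_command(motion=[{"delta_pos": [0, 0, 0], "spin": 0, "claw": 0.03}, {"delta_pos": [0, 0, 0], "spin": 0, "claw": 0.045}, {"delta_pos": [0, 0, 0], "spin": 0, "claw": 0.06}, {"delta_pos": [0, 0, 0], "spin": 0, "claw": 0.06}])

```text
time: 12.5
tcp_pos: [0.4715, -0.1324, 0.1222]
tool_rot: [0.056, 0.707, -0.052, 0.703]
force: [1.2, 0.3, -0.8]
opening: 0.702
```

```bash
python3 - <<'E'
from h import *
snap('wrist','w14.png')
goal([.4706,-.1335],.035,-8.8)
E
```

```text
leg-end mid [ 0.4716 -0.1335  0.032 ] tilt along tool z -0.0071
tcp [ 0.4715 -0.1324  0.1221] zang -8.79 tilt x [-0.0061  0.0067 -1.    ] total d tool(now) [-0.0029 -0.0002 -0.001 ] spin 0.0002 q6 -0.239 F [ 0.05  0.1  -0.48] t 12.55 open 0.702
0 [-0.0029, -0.0002, -0.001] 0.0002
```

View pics/w14.png

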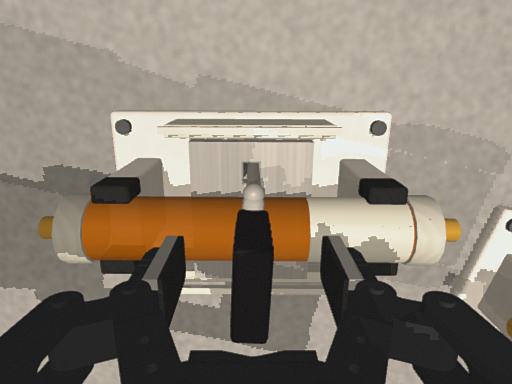

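Released; the U-bolt stands upright between the open fingers. Retreat straight up.

>>> arm_command(motion=[{"delta_pos": [-0.03, 0, 0], "spin": 0, "claw": 0.07}, {"delta_pos": [-0.04, 0, 0], "spin": 0, "claw": 0.07}, {"delta_pos": [-0.04, 0, 0], "spin": 0, "claw": 0.07}])

```text
time: 12.85
tcp_pos: [0.468, -0.1315, 0.2255]
tool_rot: [0.059, 0.714, -0.05, 0.696]
force: [1.1, -0.4, 0.4]
opening: 0.819
```

```bash
python3 - <<'E'
from h import *
for i in range(3): imaging.snapshot('wrist')
import pickle
o=env.get_obs();ci=imaging.camera_info('wrist'); snap('wrist','w15.png'); pickle.dump((ci,o),open('w15.pkl','wb')); print(o['tcp_pos'],o['force'])
im=cv2.cvtColor(imaging.snapshot('scene'),cv2.COLOR_RGB2BGR); cv2.imwrite('pics/scene15.png',im)
cv2.imwrite('pics/scene15c.png',cv2.resize(im[120:215,175:260],None,fx=6,fy=6,interpolation=cv2.INTER_CUBIC))
E
```

```text
[ 0.47038101 -0.13243545  0.22898318] [-0.30494112  0.57103121 -0.60149571]
```

View pics/w15.png

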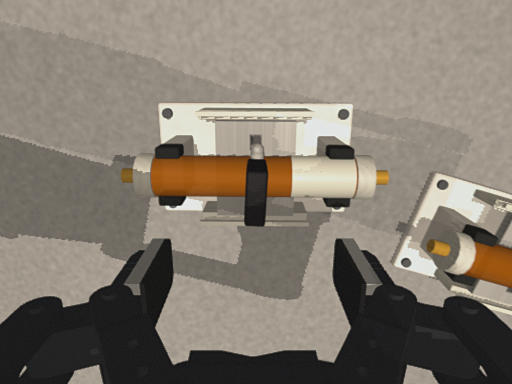

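View pics/scene15c.png

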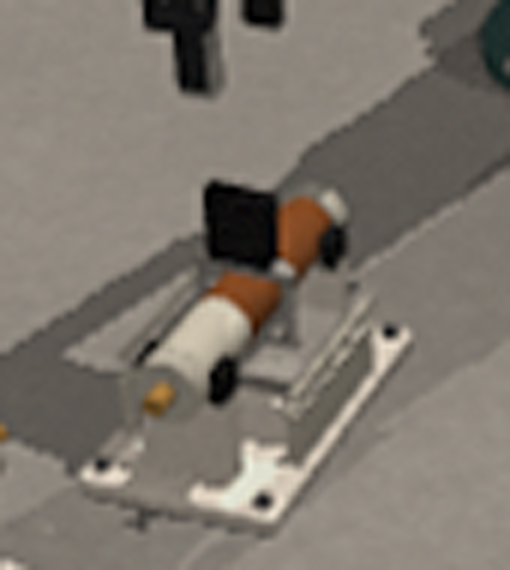

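```bash
python3 - <<'E'
from h import *
im=cv2.imread('pics/w15.png'); x0,y0=215,120
cv2.imwrite('pics/w15c.png',cv2.resize(im[y0:y0+115,x0:x0+85],None,fx=6,fy=6,interpolation=cv2.INTER_CUBIC))
E
```

```text
(no output)
```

View pics/w15c.png

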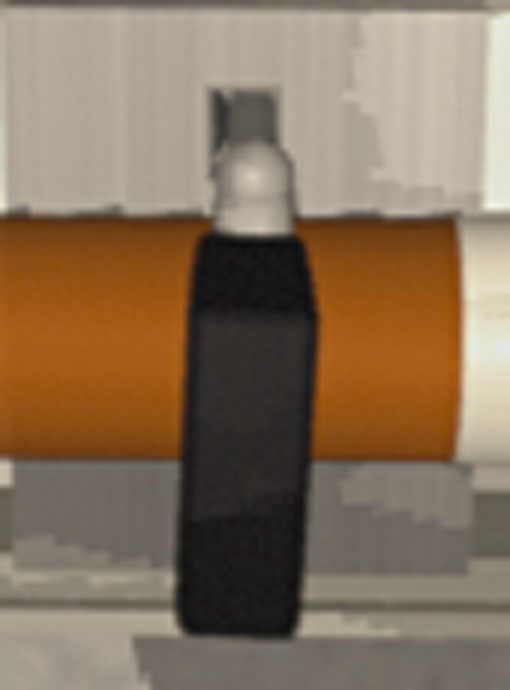

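```bash
python3 - <<'E'
from h import *
import pickle; ci,o=pickle.load(open('w15.pkl','rb')); cs=imaging.camera_info('scene')
f=lambda u,v:(215+(u-2.5)/6,120+(v-2.5)/6)
pts=[(198,308),(316,310),(299,637),(177,634)]
for z in (.138,.142,.146):
    P=np.array([onz(ci,*f(u,v),z) for u,v in pts]); print(z,P.mean(0).round(4),[np.linalg.norm(P[i]-P[(i+1)%4]).round(4) for i in range(4)],[np.degrees(np.arctan2(*(P[i]-P[j])[[1,0]])).round(1) for i,j in [(1,0),(2,3),(0,3),(1,2)]])
g=lambda u,v:(175+(u-2.5)/6,120+(v-2.5)/6)
# scene: block top edge left (208,182) right (275,192); bottom (210,258),(270,272)
for z in (.138,.142,.146): 
    P=onz(ci,*f(247,472),z); print(z,'scene px of top centre', (proj(cs,P)-[175,120])*6+2.5, 'bow end', None)
# cart axis direction & slot
t=onz(ci,*f(100,216),.076);b=onz(ci,*f(100,459),.076);t2=onz(ci,*f(440,216),.076);b2=onz(ci,*f(440,459),.076)
d=(t2+b2-t-b)/2; print('cart',(t+b)/2,np.degrees(np.arctan2(d[1],d[0])))
s=onz(ci,*f(245,128),.055);print('slot',s)
for name,px in [('sph',(253,182))]:
    for z in (.096,.098,.1): print(name,z,onz(ci,*f(*px),z).round(4))
E
```

```text
0.138 [ 0.4714 -0.1328  0.138 ] [np.float64(0.0125), np.float64(0.0375), np.float64(0.0136), np.float64(0.0375)] [np.float64(-9.5), np.float64(-9.9), np.float64(77.4), np.float64(79.0)]
0.142 [ 0.4717 -0.1315  0.142 ] [np.float64(0.0123), np.float64(0.0368), np.float64(0.0133), np.float64(0.0368)] [np.float64(-9.5), np.float64(-9.9), np.float64(77.4), np.float64(79.0)]
0.146 [ 0.4719 -0.1301  0.146 ] [np.float64(0.0121), np.float64(0.0361), np.float64(0.0131), np.float64(0.0361)] [np.float64(-9.5), np.float64(-9.9), np.float64(77.4), np.float64(79.0)]
0.138 scene px of top centre [240.0447226  194.56362538] bow end None
0.142 scene px of top centre [242.01500202 188.22465263] bow end None
0.146 scene px of top centre [243.99243131 181.8626766 ] bow end None
cart [ 0.45069615 -0.13094723  0.076     ] -8.491078784514817
slot [ 0.47413815 -0.10830129  0.055     ]
sph 0.096 [ 0.4755 -0.1087  0.096 ]
sph 0.098 [ 0.4755 -0.1083  0.098 ]
sph 0.1 [ 0.4756 -0.1079  0.1   ]
```

The block top measures at z ≈ 0.142 (expected 93 + 49 = 142 mm), so the bow is home. Quick check that nothing else moved, then hand in.

```bash
python3 - <<'E'
from h import *
a=cv2.imread('pics/scene0.png');b=cv2.imread('pics/scene15.png')
for n,(x,y,w,h) in dict(jar=(200,230,32,38),carton=(318,235,36,42),wrench=(372,178,42,36),vials=(98,162,48,36),mount2=(108,185,82,68),stand=(288,192,42,28)).items():
    print(n,cv2.absdiff(a[y:y+h,x:x+w],b[y:y+h,x:x+w]).mean().round(2),cv2.absdiff(a[y:y+h,x:x+w],b[y:y+h,x:x+w]).max())
o=env.get_obs();print(o['time'],np.round(o['force'],2),np.round(o['qd'],3),o['opening'])
E
```

```text
jar 4.27 10
carton 4.08 9
wrench 4.47 8
vials 3.95 11
mount2 6.03 57
stand 7.11 74
13.1 [ 0.26 -0.61 -0.66] [ 0.     0.015  0.033 -0.002  0.002 -0.001] 0.8230228643783443
```

```bash
python3 - <<'E'
from h import *
print(job_done())
E
```

```text
the job is handed in; nothing more can be done
None
```

The U-bolt is out of its stand and through both slots of the loose plate, with its bow pressed down on the cartridge. It is released, the gripper is clear above it, and I handed the job in at about 13 s of the 64 s.

- **Mount used:** it was the left-hand one of the two lookalikes, at top-view pixel (307,258). I aligned the legs to the +y slot using the wrist camera.
- **Going in:** there was a brief force of about 9 N as the legs entered, probably a leg touching a slot edge, and then none. I only saw the +y leg in its slot. I take the other to be in because both sank past the plate without resistance.
- **Pressing home:** the last press read about 10 N held and 13.7 N at its highest. It rose about 3 N over 0.8 mm, which matches the cartridge cushions. The highest force I read on the mount stayed below 25 N.
- **After release:** the top of the grip block measures about 142 mm high, which is the expected height when home.
- **Other objects:** jar, carton, wrench and vials look unchanged. The neighbouring mount's patch of the picture showed a local difference that I put down to the arm's shadow but did not examine.
- **Disagreements:** the U-bolt stands turned roughly 1 to 3° relative to the mount, about the play in the slots. Midway, the U-bolt seemed to sit about 5 mm off in the gripper. The cause was a camera pose taken while the arm was still settling. A fresh picture showed the offset was only about 1.6 mm.

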